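# Unclip the tote and lay the cut tubes in the V rack

## Task

Flip the two orange bale clips off the ends of the blue tote, lift its lid off and set it down flat on a clear part of the bench (the sheet metal blank will do). Then take the two steel tubes out and lay each one across both rails of the V rack in a free groove of its own, middle of the tube midway between the rails, lowering it into the groove rather than dropping it. Leave the copper tube and the other things on the bench where they are.

Things in the scene. Friction and masses are not known exactly. Their poses are not given: they have to be found in the camera images.
- tote: blue plastic tote, fixed, open-topped under its lid: outside 210 (along its x) x 180 (y) x 80 high, 4 walls; origin at the centre of its underside, z up. Two black notched rails inside (along x, at y = +-48, 20 thick, tops at height 47) hold the two tubes along y at x = -42 and +42, tube axes at height 50, so fingers reach between the rails and down each side of a tube. The clips are on its two x ends.
- clip_near (a joint): orange bale clip on the tote's -x end (the end towards the robot): hinge about the tote's y axis at x = -110, height 45. 0 = closed, its lip hooked over the lid edge; grows as it is flipped outward and down, to 1.75 (stop, hanging out about 75 beyond the hinge). An over-centre spring holds it shut with about 2.5 N at the tab; beyond 0.6 rad the spring throws it open and keeps it there.
- clip_far (a joint): the same clip on the tote's +x end, hinge at x = +110, height 45; grows as it is flipped outward.
- clip_near_tab (a point): middle of the inner (lid-side) face of clip_near's upright thumb tab, 105 above the bench when shut. The tab is 44 wide (along y), 6 thick, and stands between 91 and 123 above the bench, i.e. 38 above the lid's top face, so shut fingers coming down on the lid inside it can push it outward (towards the tote's -x).
- clip_far_tab (a point): the same point on clip_far, to be pushed towards the tote's +x.
- lid: grey lid, 226 (x) x 196 (y), loose, 0.3 kg: a 5 plate over an 8 deep plug (194 x 164) that sits in the tote's mouth with 4 of play; origin at the centre of the plug's underside, z up (at height 72 when closed, plate top at 85); axes as the tote's. Flat on the bench its origin is within 3 of the surface below.
- lid_grip (a point): centre of the black bridge grip on the lid's top: bar 18 thick (x), 100 long (y), 16 high, 46 above the lid's underside origin, open beneath for 25 between two end posts; pinch it across x. Keep the fingertips above the plate, 33 below this point.
- tube_a_mid (a point): middle of a loose galvanised steel tube on its axis: 25 in diameter, 140 long, axis = its y, about 0.13 kg. It starts inside the tote at its x = -42.
- tube_b_mid (a point): the same for the second steel tube, starting at the tote's x = +42.
- rack: marking-out V rack, fixed: blue base 250 (x) x 124 (y) x 8 with two dark steel rails along x at y = +-48, each 16 thick, tops 50 above the bench, both cut with four 90-degree V grooves 20 deep, 40 wide at the top, at x = -90, -30, +30, +90; a tube lies along the rack's y, one groove of each rail under it. Origin at the centre of the underside. Between the rails the space down to the base (8 high) is open for fingers.
- groove1 (a point): where the middle of a 25 tube lies when seated in groove 1 (rack x = -90, y = 0, 47.7 above the bench)
- groove2 (a point): where the middle of a 25 tube lies when seated in groove 2 (rack x = -30, y = 0, 47.7 above the bench), the groove already taken by the copper tube
- groove3 (a point): where the middle of a 25 tube lies when seated in groove 3 (rack x = +30, y = 0, 47.7 above the bench)
- groove4 (a point): where the middle of a 25 tube lies when seated in groove 4 (rack x = +90, y = 0, 47.7 above the bench)
- done_tube_mid (a point): middle of a copper-coloured tube, 25 x 140, loose, already lying in groove 2; leave it alone.
- blank: flat galvanised sheet blank, 250 (x) x 210 (y) x 3, fixed on the bench, nothing on it; a clear place for the lid. Origin at the centre of its underside.
- tape: bystander, loose: yellow tape measure, 62 x 36 x 58; origin under its middle. Leave alone.
- pliers: bystander, loose: red-handled pliers, about 150 long, lying flat; origin under its middle. Leave alone.
- gland: bystander, loose: white plastic cable gland standing upright, 32 in diameter, 34 high; origin under its middle. Leave alone.
- coupler: bystander, loose: steel conduit coupler standing upright, 31 in diameter, 40 high; origin under its middle. Leave alone.
- screwbox: bystander, loose: cardboard screw box, 90 x 60 x 50; origin under its middle. Leave alone.
Not all that is in view belongs to the job. What is shaped like the part that bears done_tube_mid but purple or turquoise is not meant.

How it is judged:
On the way, in this order (a step that is already met when the one before it is completed fails the run):
1. both bale clips flipped off the lid (value of joint each of clip_near, clip_far above 1.2 rad), for 0.2 s.
2. the lid set down flat on the bench (height (world z) of lid below 0.012 m and angle between lid's own z axis and vertical below 0.08 rad and linear speed of lid below 0.03 m/s and contact force between the fingers and lid below 0.3 N), for 0.2 s.
3. one steel tube cradled in a groove and let go (((((x of tube_a_mid in the frame of rack between -0.096 and -0.084 m or x of tube_a_mid in the frame of rack between -0.036 and -0.024 m or x of tube_a_mid in the frame of rack between 0.024 and 0.036 m or x of tube_a_mid in the frame of rack between 0.084 and 0.096 m) and y of tube_a_mid in the frame of rack between -0.022 and 0.022 m and z of tube_a_mid in the frame of rack between 0.0437 and 0.0517 m and angle between the y axis of tube_a_mid and the y axis of rack, either way round below 0.08 rad) and contact force between the fingers and tube_a below 0.3 N) or (((x of tube_b_mid in the frame of rack between -0.096 and -0.084 m or x of tube_b_mid in the frame of rack between -0.036 and -0.024 m or x of tube_b_mid in the frame of rack between 0.024 and 0.036 m or x of tube_b_mid in the frame of rack between 0.084 and 0.096 m) and y of tube_b_mid in the frame of rack between -0.022 and 0.022 m and z of tube_b_mid in the frame of rack between 0.0437 and 0.0517 m and angle between the y axis of tube_b_mid and the y axis of rack, either way round below 0.08 rad) and contact force between the fingers and tube_b below 0.3 N))), for 0.2 s.
At the end, for the whole second after the job is handed in: Both steel tubes at rest, each in its own V groove: within 6 mm of the groove line, 4 mm of seated height, 0.08 rad of parallel, 22 mm of centred across the rails. Copper tube still cradled. Lid right way up and flat (0.08 rad) on the bench, underside under 12 mm high ((x of tube_a_mid in the frame of rack between -0.096 and -0.084 m or x of tube_a_mid in the frame of rack between -0.036 and -0.024 m or x of tube_a_mid in the frame of rack between 0.024 and 0.036 m or x of tube_a_mid in the frame of rack between 0.084 and 0.096 m) and y of tube_a_mid in the frame of rack between -0.022 and 0.022 m and z of tube_a_mid in the frame of rack between 0.0437 and 0.0517 m and angle between the y axis of each of tube_a_mid, tube_b_mid, done_tube_mid and the y axis of rack, either way round below 0.08 rad and (x of tube_b_mid in the frame of rack between -0.096 and -0.084 m or x of tube_b_mid in the frame of rack between -0.036 and -0.024 m or x of tube_b_mid in the frame of rack between 0.024 and 0.036 m or x of tube_b_mid in the frame of rack between 0.084 and 0.096 m) and y of tube_b_mid in the frame of rack between -0.022 and 0.022 m and z of tube_b_mid in the frame of rack between 0.0437 and 0.0517 m and (x of done_tube_mid in the frame of rack between -0.096 and -0.084 m or x of done_tube_mid in the frame of rack between -0.036 and -0.024 m or x of done_tube_mid in the frame of rack between 0.024 and 0.036 m or x of done_tube_mid in the frame of rack between 0.084 and 0.096 m) and y of done_tube_mid in the frame of rack between -0.022 and 0.022 m and z of done_tube_mid in the frame of rack between 0.0437 and 0.0517 m and height (world z) of lid below 0.012 m and angle between lid's own z axis and vertical below 0.08 rad and linear speed of lid below 0.03 m/s and linear speed of each of tube_a, tube_b, done_tube below 0.02 m/s and angular speed of each of tube_a, tube_b, done_tube below 0.3 rad/s); the robot touches nothing.
It fails at once if the lid is raised while a clip is still hooked on it (z of lid in the frame of tote above 0.085 m and horizontal distance between lid and tote below 0.06 m and value of joint any of clip_near, clip_far below 0.25 rad).
It fails at once if a steel tube is let go more than 15 mm above its seat over the rack ((horizontal distance between tube_a_mid and rack below 0.13 m and height (world z) of tube_a_mid above 0.0627 m and contact force between the fingers and tube_a below 0.05 N) or (horizontal distance between tube_b_mid and rack below 0.13 m and height (world z) of tube_b_mid above 0.0627 m and contact force between the fingers and tube_b below 0.05 N)).
It fails at once if the lid is let go more than 30 mm above the bench, away from the tote (horizontal distance between lid and tote above 0.1 m and height (world z) of lid above 0.033 m and contact force between the fingers and lid below 0.05 N).
It fails at once if the copper tube is moved by more than 12 mm (distance of done_tube_mid from where it was at the start of the episode above 0.012 m).
It fails at once if a bystander is moved by more than 30 mm (distance of any of tape, pliers, gland, coupler, screwbox from where it was at the start of the episode above 0.03 m).
It also fails if it takes over 72 s, if anything falls off the work surface, if the arm or the gripper's body presses on something with over 40 N, if the wrist force passes 120 N, or if a joint passes its speed limit or range.

## Robot

A 6-joint arm with a two-finger parallel gripper is mounted at the origin on the work surface. World frame = base frame: x ahead of the robot, y to its left, z up, the work surface at z = 0. Lengths are in m, angles in rad, forces in N, time in s.
With the tool pointing down it reaches from about 0.35 to 0.775 m from the base axis. Payload 7.3 kg.
Tool frame: the origin (TCP) lies between the finger pads; the fingertips stand 25 mm ahead of it and the grasp point (between the pads) lies 6 mm ahead of it; z points along the fingers, x is the direction in which the jaws open and shut, and the axes are right-handed (so a half turn about z gives the same grasp; the last joint's range is limited). The gripper opens to 92 mm and grips with 3 to 60 N. Pads are 19 mm wide; open, the fingers measure 130 mm over their backs; the gripper's body (75 mm by 190 mm) begins 47 mm behind the grasp point.
Start: joints at [-1.341, 0.342, 1.524, -0, 1.275, -0.146], TCP at [0.193, -0.488, 0.252] pointing down, gripper open.
Joint ranges: [-2.53, 2.53], [-0.77, 2.02], [0.04, 2.7], [-1, 4.14], [0.28, 2.66], [-3.11, 3.11]. Speed limits (rad/s): [2.57, 2.57, 3.14, 3.14, 3.14, 3.14].

## Interface

Orientations are given as a unit quaternion [w, x, y, z].
In Python, from workcell import robot gives the robot as it stands.
- The arm moves only by the tool jog_arm, never from a script. Its argument "commands" is a list of rows, each an object with "travel": the shift along the tool's x, y, z in cm, a list of three; "spin": the turn about the tool's z in rad. A call has 1 to 20 rows; each row is the pose to reach, as a shift and turn from the pose commanded when the call began, along the tool's axes at that moment; what a row does not reach only later rows make up. A row lasts 1/8 s, in which the tool goes at most 62.5 mm and 10.7 degrees, less where a joint would pass 70% of its speed; a pose out of reach is approached as far as the arm can. A call with a gripper value outside its range is refused whole. "grip" is the opening, from 0 (shut) to 1 (fully open), set as the call begins (left out, the last holds). The fingers move at their own pace and stop on an object; "force" is the grip in N (left out, the last holds). Time passes only in rows, so rows that repeat a pose let the fingers close. It gives the time, the measured TCP pose, the force and the opening at its end, in the units of the state.
- robot.state(): the state, without advancing time (a new reading comes with each control period).
- robot.get_image(name): name is "scene" or "top" or "wrist"; returns a dict with "image" (384x512x3 uint8, blue, green, red), "fx", "fy", "cx", "cy" (pixels), "distortion" ([k1, k2, p1, p2, k3] as OpenCV has them; the pictures are not rectified), "world_to_cam" (4x4, takes a point from world to camera coordinates); the wrist camera has in their place "hand_eye" (4x4, takes a point from camera to tool coordinates, whose origin is the TCP and whose axes are the tool frame's). Camera axes: x right, y up, looking along -z (the intrinsics and any distortion apply to the point x, -y, -z); pixel columns grow to the right and rows downward; lengths in m; the calibration is good to about 2 mm. A picture is of the moment at which its call begins: read the wrist's pose just before it. There is no depth.
- robot.finish_job(): hands the job in, once; it reports no verdict.
The state is a dict: "time": time; "joints": joint angles; "qd": joint speeds; "joint_torque": joint torques, N m; "ee_pos": TCP position; "tcp_rot": TCP orientation; "ft_force": force on the tool from outside, world axes, zero at the start; "torque": the same for the moment, N m; "width": opening from 0.0 (shut) to 1.0 (fully open).
Only numpy, scipy, OpenCV 4.12 (cv2) and the standard library are available. Lean on these libraries where they do the work, as an engineer would, in place of code of your own. Each camera call takes 0.05 s, during which the arm holds its last target.

## Working session

There is one attempt and no reset: what is moved stays moved. The work goes in short steps, Python scripts to look and compute and a tool call to move; the robot and the scene stay as the last step left them, time stands still between calls to the robot, and variables do not carry over. Pictures are saved under pics/ and viewed, and the job is handed in when it is done.

Besides the shell and the picture viewer there is one more tool, called after "Call:" as name([rows], argument=value, ...), one row to a line, values as JSON. jog_arm: Moves the arm, as the interface text tells. Its arguments: {"type":"object","properties":{"commands":{"type":"array"},"grip":{"type":"number"},"force":{"type":"number"}},"required":["commands"]}

```bash
mkdir -p pics; ls; cat > h.py <<'E'
import numpy as np, cv2, json
from workcell import robot
def shot(name,tag):
    s=robot.state(); d=robot.get_image(name); cv2.imwrite(f'pics/{tag}.png',d['image'])
    return s,d
def K(d): return np.array([[d['fx'],0,d['cx']],[0,d['fy'],d['cy']],[0,0,1.]])
def R(q):
    from scipy.spatial.transform import Rotation as Ro
    return Ro.from_quat([q[1],q[2],q[3],q[0]]).as_matrix()
def c2w(d,s):
    if 'world_to_cam' in d: return np.linalg.inv(np.array(d['world_to_cam']))
    T=np.eye(4);T[:3,:3]=R(s['tcp_rot']);T[:3,3]=s['ee_pos']; return T@np.array(d['hand_eye'])
def onplane(d,s,uv,z):
    uv=np.array(uv,float).reshape(-1,1,2)
    n=cv2.undistortPoints(uv,K(d),np.array(d['distortion'],float)).reshape(-1,2)
    T=c2w(d,s); r=np.c_[n[:,0],-n[:,1],-np.ones(len(n))]@T[:3,:3].T; o=T[:3,3]
    return o+r*((z-o[2])/r[:,2])[:,None]
def proj(d,s,P):
    T=np.linalg.inv(c2w(d,s)); P=np.array(P,float).reshape(-1,3)@T[:3,:3].T+T[:3,3]
    P=P*np.array([1,-1,-1])
    return cv2.projectPoints(P.reshape(-1,1,3),np.zeros(3),np.zeros(3),K(d),np.array(d['distortion'],float))[0].reshape(-1,2)
E
python3 - <<'E'
from h import *
s=robot.state(); print({k:np.round(v,3) for k,v in s.items()})
for n in ['scene','top']:
    s,d=shot(n,n+'0'); print(n,d['image'].shape,d['fx'],d['distortion'],np.round(c2w(d,s),3).tolist())
    cv2.imwrite(f'pics/{n}0b.png',cv2.resize(d['image'],(800,600),interpolation=cv2.INTER_CUBIC))
E
```

```text
pics
{'time': np.float64(0.0), 'joints': array([-1.341,  0.343,  1.525, -0.   ,  1.275, -0.146]), 'qd': array([ 0.001, -0.001, -0.001,  0.   ,  0.001,  0.001]), 'joint_torque': array([-2.0000e-03, -4.3125e+01, -2.4422e+01,  7.2000e-02,  5.6000e-02,
       -0.0000e+00]), 'ee_pos': array([ 0.193, -0.488,  0.251]), 'tcp_rot': array([-0.   ,  0.827, -0.563, -0.001]), 'ft_force': array([-0.591, -0.438, -0.43 ]), 'torque': array([0.014, 0.031, 0.032]), 'width': np.float64(1.0)}
scene (384, 512, 3) 471.2761659398724 [-0.00091559  0.          0.          0.          0.        ] [[0.25, -0.514, 0.821, 1.632], [0.968, 0.148, -0.202, -0.296], [-0.018, 0.845, 0.535, 0.836], [0.0, 0.0, 0.0, 1.0]]
top (384, 512, 3) 478.66977694538804 [-0.09074072  0.          0.          0.          0.        ] [[-0.016, 0.988, -0.155, 0.248], [-1.0, -0.015, 0.009, 0.027], [0.007, 0.155, 0.988, 1.481], [0.0, 0.0, 0.0, 1.0]]
```

View pics/scene0b.png

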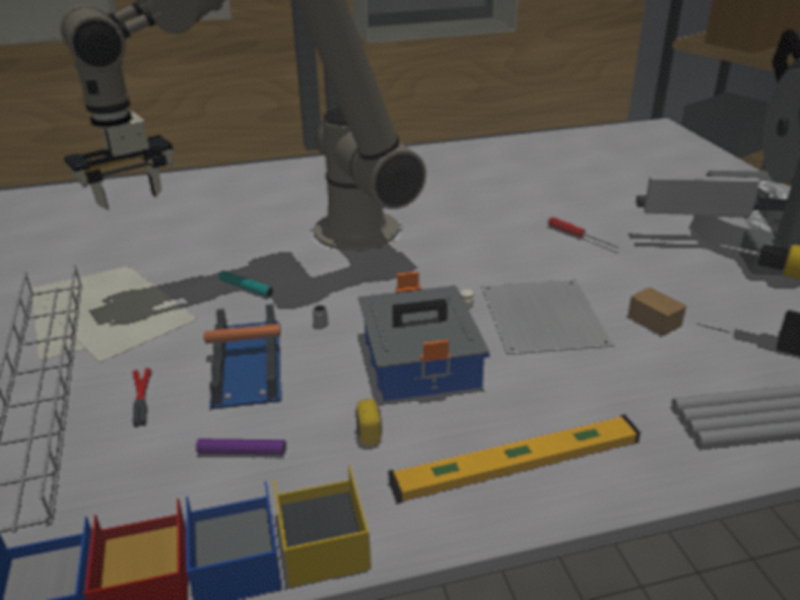

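View pics/top0b.png

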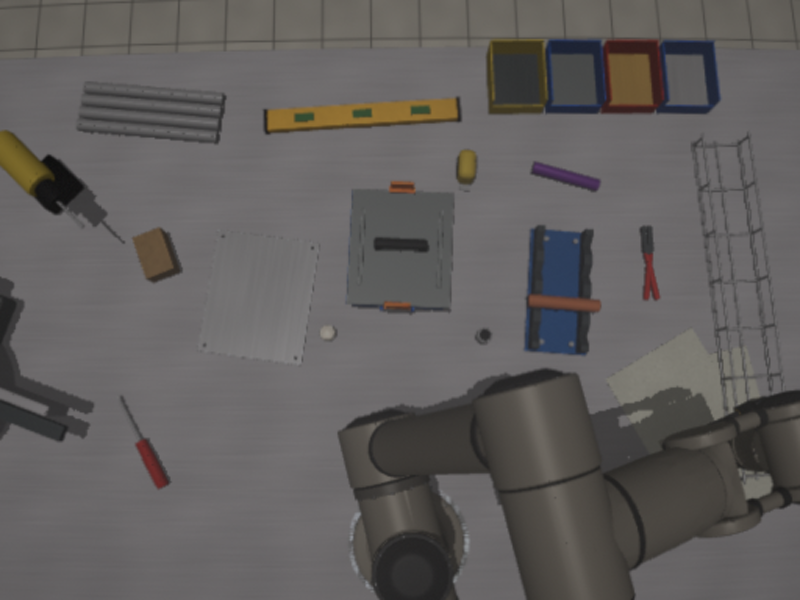

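The scene view shows the tote at (425,340), the rack at (245,360) with the copper tube at (243,332), and the blank at (545,315). In the top view the tote is at (400,248), its orange tabs at (402,187) and (398,306), the rack at (558,290) and the blank at (260,298). Next I measure these.

```bash
python3 - <<'E'
from h import *
s,d=shot('top','top1'); im=d['image']; hsv=cv2.cvtColor(im,cv2.COLOR_BGR2HSV)
def rects(m,z,amin=30,roi=None):
    n,l,st,c=cv2.connectedComponentsWithStats(m.astype(np.uint8))
    for i in range(1,n):
        if st[i,4]<amin: continue
        pts=cv2.findContours((l==i).astype(np.uint8),cv2.RETR_EXTERNAL,cv2.CHAIN_APPROX_NONE)[0][0]
        r=cv2.minAreaRect(pts); b=cv2.boxPoints(r); W=onplane(d,s,b,z); cen=W.mean(0)
        e1=W[1]-W[0];e2=W[2]-W[1]
        print(' px',np.round(r[0],1),'area',st[i,4],'c',np.round(cen[:2],4),'sz',round(np.linalg.norm(e1),4),round(np.linalg.norm(e2),4),'ang',round(np.degrees(np.arctan2(e1[1],e1[0])),1),round(np.degrees(np.arctan2(e2[1],e2[0])),1))
H,S,V=hsv[...,0].astype(int),hsv[...,1],hsv[...,2]
for u,v in [(256,170),(256,197),(257,119),(361,194),(340,165),(355,160),(165,190),(400,158),(100,100)]: print((u,v),hsv[v,u])
roi=np.zeros(H.shape,bool); roi[100:245,210:400]=1
print('orange'); rects((H<14)&(S>110)&roi,0.105,15)
print('blue rack'); rects((H>100)&(H<125)&(S>120)&roi,0.008,100)
r2=np.zeros(H.shape,bool); r2[130:185,232:282]=1
print('grip'); rects((V<45)&r2,0.126,60)
cv2.imwrite('pics/c1.png',cv2.resize(im[100:250,190:400],(800,571),interpolation=cv2.INTER_CUBIC))
E
```

```text
(256, 170) [90  3 90]
(256, 197) [ 8 81 69]
(257, 119) [  8 119  71]
(361, 194) [  8 126 115]
(340, 165) [109 104  76]
(355, 160) [109 127  90]
(165, 190) [  0   2 115]
(400, 158) [160   7 109]
(100, 100) [165   5 111]
orange
 px [257.1 119.3] area 102 c [0.6736 0.0024] sz 0.0207 0.0481 ang -5.0 -95.4
 px [361.  193.3] area 269 c [ 0.4457 -0.2976] sz 0.0189 0.1313 ang -7.3 -95.8
 px [253.5 194.5] area 51 c [0.447  0.0167] sz 0.0436 0.0088 ang -90.9 179.0
blue rack
 px [358.9 168.5] area 802 c [ 0.5393 -0.3178] sz 0.126 0.0693 ang -4.9 -92.9
 px [356.8 211.7] area 534 c [ 0.4023 -0.3044] sz 0.0818 0.0693 ang -6.1 -94.5
grip
 px [256.5 156.2] area 189 c [0.5559 0.0065] sz 0.0198 0.0962 ang -2.7 -93.0
```

View pics/c1.png

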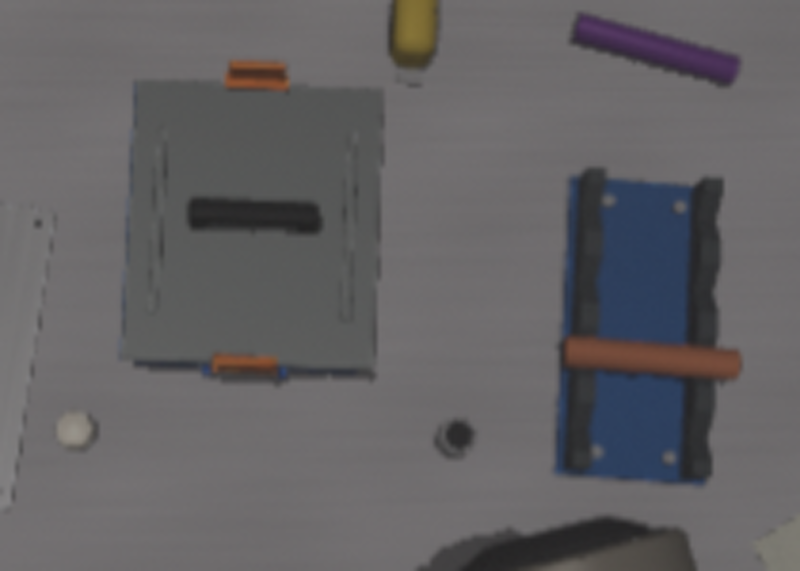

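```bash
cat >> h.py <<'E'
def go(p,yaw=None,s=None):
    s=s or robot.state(); r=R(s['tcp_rot']); t=r.T@(np.array(p)-s['ee_pos'])*100
    cur=np.degrees(np.arctan2(r[1,0],r[0,0])); sp=0
    if yaw is not None: sp=-np.radians((yaw-cur+180)%360-180)
    print('at',np.round(s['ee_pos'],4),'yaw',round(cur,2),'t',round(s['time'],2),'-> travel',np.round(t,2),'spin',round(sp,3))
E
python3 - <<'E'
from h import *
s,d=shot('wrist','w0'); print(d['fx'],d['distortion'],np.round(d['hand_eye'],3).tolist())
im=cv2.imread('pics/top1.png')
class D(dict):pass
_,d=shot('top','top2')
f=210/800
P=lambda L:[(190+x*f,100+y*f) for x,y in L]
def show(n,L,z):
    W=onplane(d,s,P(L),z); print(n,np.round(W[:,:2],4).tolist(),'c',np.round(W.mean(0)[:2],4)); 
    for i in range(len(W)): e=W[(i+1)%len(W)]-W[i]; print('   ',round(np.linalg.norm(e),4),round(np.degrees(np.arctan2(e[1],e[0])),1))
show('lid',[(134,82),(384,91),(375,376),(121,358)],.085)
show('rackbase',[(572,178),(690,182),(704,483),(556,473)],.008)
go([.5,0.005,.30],-3)
E
```

```text
346.22186334061996 [0.01609135 0.         0.         0.         0.        ] [[1.0, -0.0, -0.001, -0.001], [-0.0, -0.951, -0.309, -0.085], [-0.0, 0.309, -0.951, -0.133], [0.0, 0.0, 0.0, 1.0]]
lid [[0.6741, 0.0988], [0.664, -0.0996], [0.4359, -0.0861], [0.4529, 0.1101]] c [0.5567 0.0058]
    0.1986 -92.9
    0.2285 176.6
    0.1969 85.0
    0.2215 -2.9
rackbase [[0.6101, -0.2614], [0.6056, -0.3606], [0.3542, -0.3585], [0.3645, -0.2374]] c [ 0.4836 -0.3045]
    0.0993 -92.6
    0.2514 179.5
    0.1215 85.1
    0.2467 -5.6
at [ 0.1927 -0.4882  0.2514] yaw -68.47 t 0.25 -> travel [-34.61 -46.69  -4.83] spin -1.143
```

Call:
jog_arm([
  {"travel":[-34.6,-46.7,-4.8],"spin":-1.143},
  {"travel":[-34.6,-46.7,-4.8],"spin":-1.143},
  {"travel":[-34.6,-46.7,-4.8],"spin":-1.143},
  {"travel":[-34.6,-46.7,-4.8],"spin":-1.143},
  {"travel":[-34.6,-46.7,-4.8],"spin":-1.143},
  {"travel":[-34.6,-46.7,-4.8],"spin":-1.143},
  {"travel":[-34.6,-46.7,-4.8],"spin":-1.143},
  {"travel":[-34.6,-46.7,-4.8],"spin":-1.143},
  {"travel":[-34.6,-46.7,-4.8],"spin":-1.143},
  {"travel":[-34.6,-46.7,-4.8],"spin":-1.143},
  {"travel":[-34.6,-46.7,-4.8],"spin":-1.143},
  {"travel":[-34.6,-46.7,-4.8],"spin":-1.143},
  {"travel":[-34.6,-46.7,-4.8],"spin":-1.143},
  {"travel":[-34.6,-46.7,-4.8],"spin":-1.143},
], grip=0)

```text
time: 2.0
ee_pos: [0.4998, 0.004, 0.2998]
tcp_rot: [0.0, 1.0, -0.027, 0.0]
ft_force: [-0.1, 0.6, 0.2]
width: 0.009
```

```bash
python3 - <<'E'
from h import *
s,d=shot('wrist','w1'); cv2.imwrite('pics/w1b.png',cv2.resize(d['image'],(800,600)))
print(s['joints'])
E
```

```text
[-1.45290081e-01  2.60834163e-01  1.50475382e+00 -1.76972534e-04
  1.37591304e+00 -9.17412207e-02]
```

View pics/w1b.png

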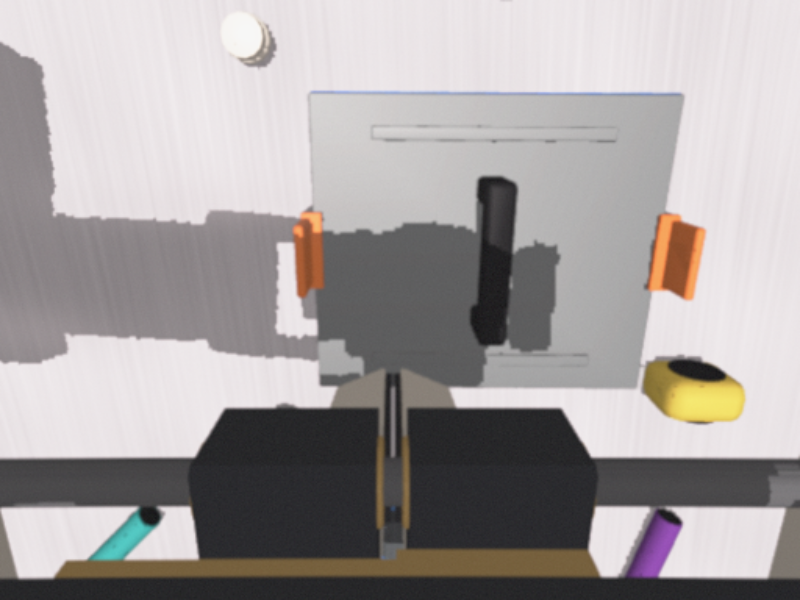

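The lid corners are at about (311,93), (682,95), (638,388) and (320,386), with the handle bar around (495,262). The orange tabs are at (310,255) and (677,255), and the tape at (695,390).

```bash
python3 - <<'E'
from h import *
s,d=shot('wrist','w2')
def P(L): return [((x+.5)*.64-.5,(y+.5)*.64-.5) for x,y in L]
W=onplane(d,s,P([(311,93),(682,95),(638,388),(320,386)]),.085)
print(np.round(W,4)[:,:2].tolist(),W.mean(0))
for i in range(4): e=W[(i+1)%4]-W[i]; print(round(np.linalg.norm(e),4),round(np.degrees(np.arctan2(e[1],e[0])),2))
# grip top front corners
print('grip top',np.round(onplane(d,s,P([(478,180),(515,182),(505,345),(470,338)]),.126)[:,:2],4).tolist())
print('tabtop',np.round(onplane(d,s,P([(294,226),(303,219),(302,297),(323,289),(703,229),(693,298)]),.123)[:,:2],4).tolist())
E
```

```text
[[0.4571, 0.1108], [0.6781, 0.0975], [0.6693, -0.0961], [0.4441, -0.0828]] [0.5621559  0.00731266 0.085     ]
0.2214 -3.44
0.1938 -92.62
0.2255 176.61
0.194 86.15
grip top [[0.5506, 0.0587], [0.571, 0.0565], [0.5667, -0.0409], [0.5454, -0.0352]]
tabtop [[0.4454, 0.0381], [0.451, 0.0418], [0.4455, -0.0047], [0.4585, -0.0004], [0.6794, 0.0238], [0.6787, -0.0177]]
```

```bash
python3 - <<'E'
from h import *
go([.484,.011,.122],-3.4)
go([.484-.06,.011+.0036,.122],-3.4)
E
```

```text
at [0.5    0.0043 0.2998] yaw -3.04 t 2.1 -> travel [-1.64 -0.59 17.78] spin 0.006
at [0.5    0.0043 0.2998] yaw -3.04 t 2.1 -> travel [-7.65 -0.63 17.78] spin 0.006
```

Call:
jog_arm([
  {"travel":[-1.6,-0.6,5],"spin":0.006},
  {"travel":[-1.6,-0.6,10],"spin":0.006},
  {"travel":[-1.6,-0.6,14],"spin":0.006},
  {"travel":[-1.6,-0.6,17],"spin":0.006},
  {"travel":[-1.6,-0.6,17.8],"spin":0.006},
  {"travel":[-1.6,-0.6,17.8],"spin":0.006},
])

```text
time: 2.85
ee_pos: [0.4847, 0.0115, 0.122]
tcp_rot: [0.0, 1.0, -0.029, 0.0]
ft_force: [0.7, 0.8, -0.5]
width: 0.005
```

```bash
python3 - <<'E'
from h import *
s,d=shot('wrist','w3');print(s['ee_pos'],s['ft_force']); cv2.imwrite('pics/w3b.png',cv2.resize(d['image'],(640,480)))
s,d=shot('scene','s3');cv2.imwrite('pics/s3b.png',cv2.resize(d['image'][150:270,200:340],(700,600),interpolation=cv2.INTER_CUBIC))
E
```

```text
[0.48473486 0.01154315 0.12203977] [ 0.70235582  0.78402087 -0.51660413]
```

View pics/w3b.png

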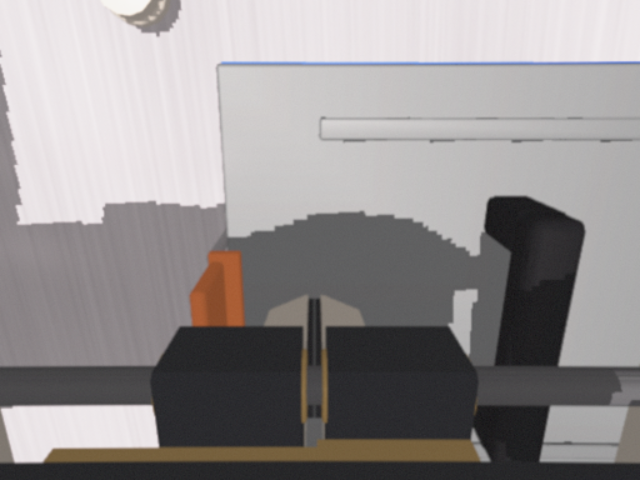

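View pics/s3b.png

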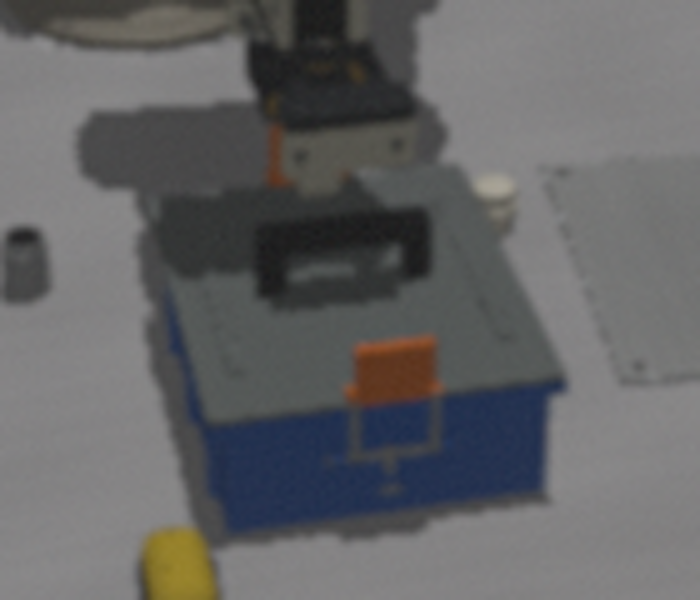

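The shut fingertips (315,310) stand on the lid side of the near tab (215,290), in line with it, so I push outward.

Call:
jog_arm([
  {"travel":[-1.2,0,0],"spin":0},
  {"travel":[-2.4,0,0],"spin":0},
  {"travel":[-3.6,0,0],"spin":0},
  {"travel":[-4.8,0,0],"spin":0},
  {"travel":[-6,0,0],"spin":0},
  {"travel":[-6.5,0,0],"spin":0},
  {"travel":[-6.5,0,0],"spin":0},
  {"travel":[-6.5,0,-3],"spin":0},
  {"travel":[-6.5,0,-7],"spin":0},
  {"travel":[-1,0,-9],"spin":0},
  {"travel":[5,0,-9],"spin":0},
  {"travel":[5,0,-9],"spin":0},
])

```text
time: 4.45
ee_pos: [0.5376, 0.0083, 0.2106]
tcp_rot: [0.0, 1.0, -0.029, 0.0]
ft_force: [-0.4, 1.3, -1.2]
width: 0.006
```

```bash
python3 - <<'E'
from h import *
s,d=shot('wrist','w4');print(s['ee_pos'],s['ft_force']); cv2.imwrite('pics/w4b.png',cv2.resize(d['image'],(640,480)))
# far: tote x=+75
go([.559+.075,.0065-.0045,.122],-3.4)
E
```

```text
[0.5376065  0.00832827 0.21061936] [-0.43790218  1.29261634 -1.17177248]
at [0.5353 0.0086 0.2104] yaw -3.33 t 4.5 -> travel [9.91 0.09 8.83] spin 0.001
```

View pics/w4b.png

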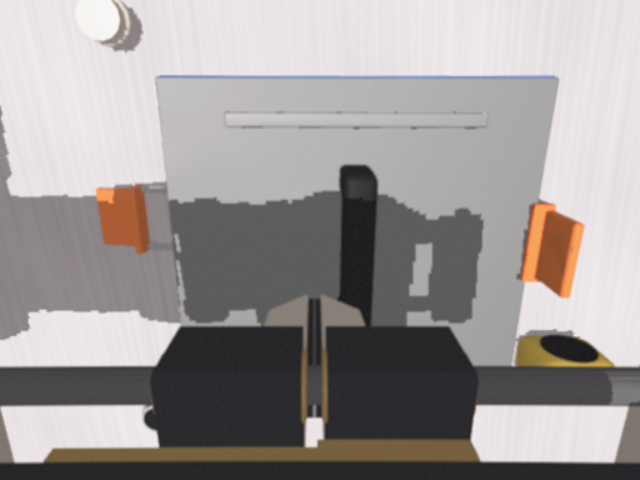

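The near clip now hangs open at (120,218). Next is the far tab at (553,250).

Call:
jog_arm([
  {"travel":[5,0.1,0],"spin":0},
  {"travel":[10,0.1,0],"spin":0},
  {"travel":[10,0.1,4],"spin":0},
  {"travel":[10,0.1,7.5],"spin":0},
  {"travel":[10,0.1,8.8],"spin":0},
  {"travel":[10,0.1,8.8],"spin":0},
])

```text
time: 5.25
ee_pos: [0.6335, 0.0021, 0.1236]
tcp_rot: [-0.0, 1.0, -0.029, -0.001]
ft_force: [-0.2, -0.5, 0.5]
width: 0.009
```

```bash
python3 - <<'E'
from h import *
s,d=shot('wrist','w5');print(s['ee_pos'],s['ft_force']); cv2.imwrite('pics/w5b.png',cv2.resize(d['image'],(640,480)))
E
```

```text
[0.63351579 0.00208587 0.1236077 ] [-0.1781687  -0.47291441  0.45675875]
```

View pics/w5b.png

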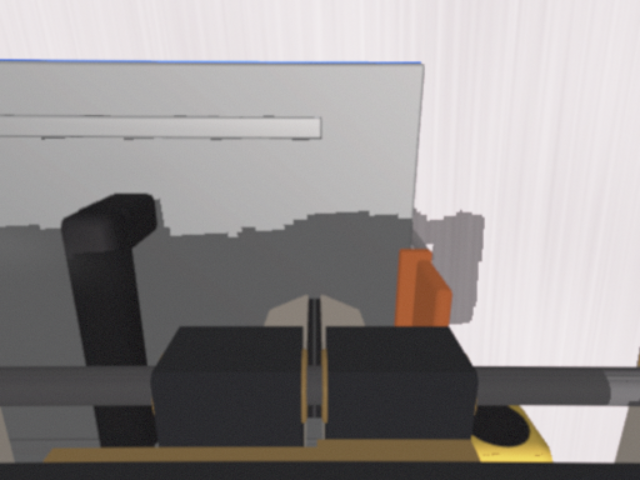

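The fingers sit inside the far tab (425,290), and the tape at (500,425) is clear. I push outward.

Call:
jog_arm([
  {"travel":[1.2,0,0],"spin":0},
  {"travel":[2.4,0,0],"spin":0},
  {"travel":[3.6,0,0],"spin":0},
  {"travel":[4.8,0,0],"spin":0},
  {"travel":[6,0,0],"spin":0},
  {"travel":[6.5,0,0],"spin":0},
  {"travel":[6.5,0,0],"spin":0},
  {"travel":[6.5,0,-3],"spin":0},
  {"travel":[6.5,0,-7],"spin":0},
  {"travel":[1,0,-11],"spin":0},
  {"travel":[-5,0,-13],"spin":0},
  {"travel":[-7.5,0,-13],"spin":0},
  {"travel":[-7.5,0,-13],"spin":0},
], grip=0.7)

```text
time: 6.92
ee_pos: [0.5575, 0.0067, 0.2554]
tcp_rot: [0.0, 1.0, -0.029, 0.001]
ft_force: [0.8, -0.5, -0.3]
width: 0.697
```

I set the grip opening in that same call, so the fingers opened as the push began. I check the result.

```bash
python3 - <<'E'
from h import *
s,d=shot('wrist','w6');print(s['ee_pos'],s['ft_force']); cv2.imwrite('pics/w6b.png',cv2.resize(d['image'],(800,600)))
_,d=shot('scene','s6');cv2.imwrite('pics/s6b.png',cv2.resize(d['image'][150:270,200:340],(700,600),interpolation=cv2.INTER_CUBIC))
E
```

```text
[0.55751541 0.0066628  0.25542921] [ 0.78335018 -0.49594666 -0.32537416]
```

View pics/w6b.png

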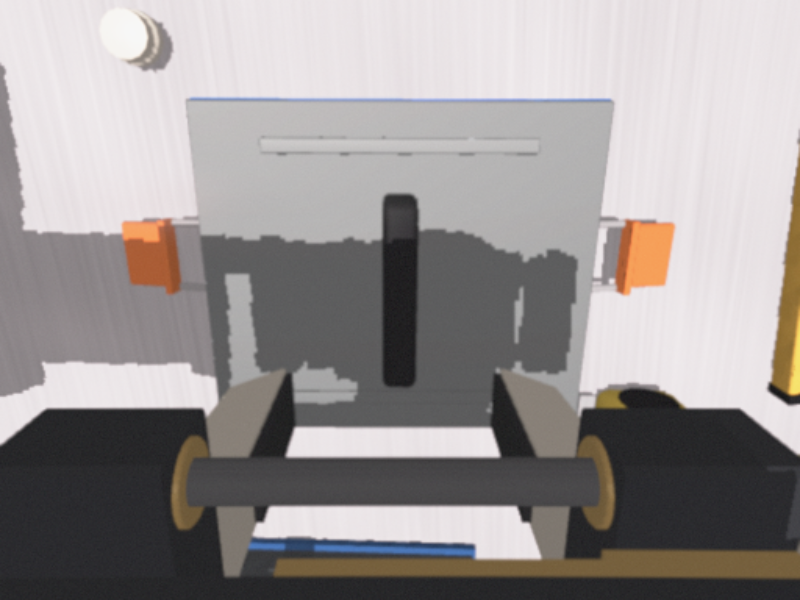

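View pics/s6b.png

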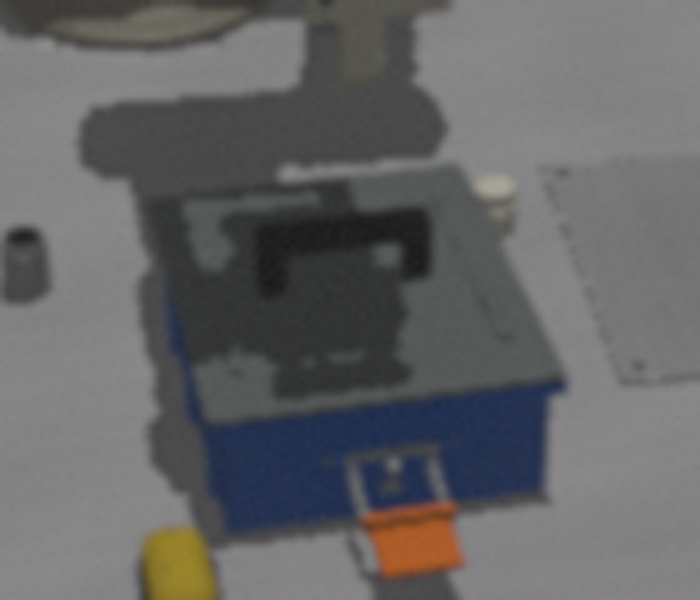

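Both clips are open, at (150,255) and (647,255), and the handle (400,290) is centred between the fingers.

```bash
python3 - <<'E'
from h import *
s,d=shot('wrist','w7')
def P(L): return [((x+.5)*.64-.5,(y+.5)*.64-.5) for x,y in L]
W=onplane(d,s,P([(187,98),(612,99),(584,426),(218,426)]),.085);print(np.round(W,4)[:,:2].tolist(),W.mean(0))
for i in range(4): e=W[(i+1)%4]-W[i]; print(round(np.linalg.norm(e),4),round(np.degrees(np.arctan2(e[1],e[0])),2))
W=onplane(d,s,P([(400,196),(400,386)]),.126);print(W,W.mean(0))
go([.559,W.mean(0)[1],.112],-3.4)
# blank from top cam
_,d=shot('top','t7'); im=d['image'][140:240,110:220]; cv2.imwrite('pics/t7b.png',cv2.resize(im,(660,600),interpolation=cv2.INTER_CUBIC))
_,d=shot('scene','s7'); im=d['image'][160:240,290:410]; cv2.imwrite('pics/s7b.png',cv2.resize(im,(720,480),interpolation=cv2.INTER_CUBIC))
E
```

```text
[[0.4592, 0.1113], [0.68, 0.098], [0.6756, -0.0955], [0.4446, -0.082]] [0.56483771 0.00797371 0.085     ]
0.2211 -3.44
0.1936 -91.3
0.2313 176.65
0.1938 85.69
[[ 0.56677197  0.0597805   0.126     ]
 [ 0.56141951 -0.04023049  0.126     ]] [0.56409574 0.009775   0.126     ]
at [0.5599 0.0063 0.2539] yaw -3.33 t 7.08 -> travel [-0.13 -0.35 14.19] spin 0.001
```

View pics/t7b.png

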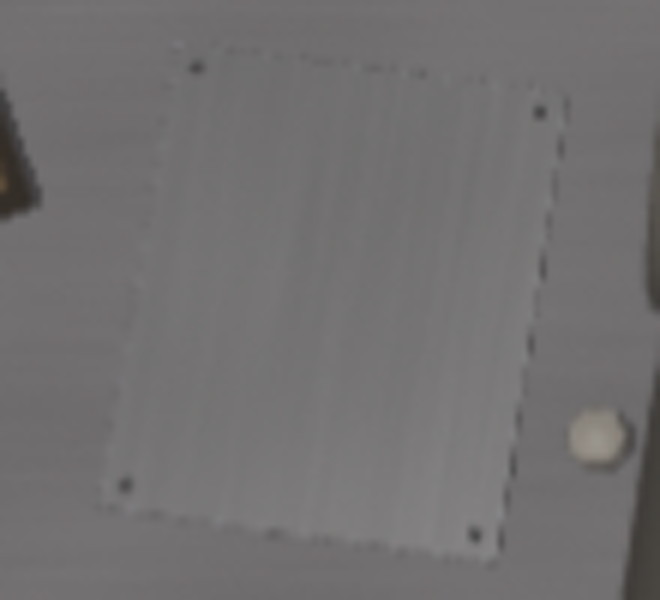

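```bash
python3 - <<'E'
from h import *
s,d=shot('top','t8')
def P(L): return [(110+(x+.5)/6-.5,140+(y+.5)/6-.5) for x,y in L]
for L in ([(180,45),(568,95),(498,560),(105,508)],[(196,67),(540,112),(475,534),(125,485)]):
    W=onplane(d,s,P(L),.003);print(np.round(W,4)[:,:2].tolist(),W.mean(0))
    for i in range(4): e=W[(i+1)%4]-W[i]; print(round(np.linalg.norm(e),4),round(np.degrees(np.arctan2(e[1],e[0])),2))
print('gland',onplane(d,s,P([(598,437)]),.034))
# 'tool: lid target'
go([.5595,.008,.120],-3.4)
E
```

```text
[[0.6196, 0.3762], [0.589, 0.1698], [0.3448, 0.2058], [0.3742, 0.4101]] [0.48191887 0.29048131 0.003     ]
0.2087 -98.44
0.2468 171.6
0.2064 81.81
0.2477 -7.86
[[0.6075, 0.3673], [0.5801, 0.1845], [0.3584, 0.2177], [0.386, 0.3999]] [0.4829889  0.29237703 0.003     ]
0.1848 -98.53
0.2241 171.49
0.1842 81.36
0.2238 -8.36
gland [[0.40432609 0.15151297 0.034     ]]
at [0.5599 0.0062 0.2531] yaw -3.33 t 7.22 -> travel [-0.04 -0.17 13.31] spin 0.001
```

Call:
jog_arm([
  {"travel":[0,-0.2,5],"spin":0},
  {"travel":[0,-0.2,9],"spin":0},
  {"travel":[0,-0.2,12],"spin":0},
  {"travel":[0,-0.2,13.3],"spin":0},
  {"travel":[0,-0.2,13.3],"spin":0},
])

```text
time: 7.85
ee_pos: [0.5595, 0.0083, 0.1201]
tcp_rot: [-0.0, 1.0, -0.029, -0.001]
ft_force: [1.6, -0.2, 0.3]
width: 0.701
```

Call:
jog_arm([
  {"travel":[0,0,0],"spin":0},
  {"travel":[0,0,0],"spin":0},
  {"travel":[0,0,0],"spin":0},
  {"travel":[0,0,0],"spin":0},
  {"travel":[0,0,0],"spin":0},
], grip=0, force=25)

```text
time: 8.48
ee_pos: [0.5597, 0.0083, 0.1209]
tcp_rot: [0.0, 1.0, -0.029, 0.0]
ft_force: [2.9, -0.6, -1.4]
width: 0.203
```

```bash
python3 - <<'E'
from h import *
s,d=shot('wrist','w9');print(s['ee_pos'],s['width']*92,s['ft_force']); cv2.imwrite('pics/w9b.png',cv2.resize(d['image'],(640,480)))
go([.4835,.291,.28],-8.2)
E
```

```text
[0.55970217 0.0083134  0.12090859] 18.67729837717441 [ 2.88075509 -0.58492909 -1.36695124]
at [0.5598 0.0083 0.1209] yaw -3.33 t 8.53 -> travel [ -9.24 -27.78 -15.92] spin 0.085
```

View pics/w9b.png

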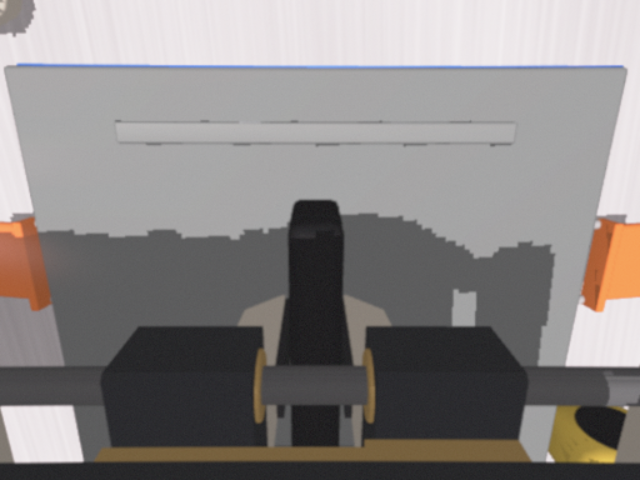

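The bar is pinched at 18.7 mm, close to its 18 mm. I lift it and carry it to the blank.

Call:
jog_arm([
  {"travel":[0,0,-2],"spin":0},
  {"travel":[0,0,-4.5],"spin":0},
  {"travel":[0,0,-8],"spin":0},
  {"travel":[-1,-3,-8],"spin":0.03},
  {"travel":[-2.5,-7,-8],"spin":0.085},
  {"travel":[-4,-12,-8],"spin":0.085},
  {"travel":[-5.5,-17,-8],"spin":0.085},
  {"travel":[-7.2,-22,-8],"spin":0.085},
  {"travel":[-8.5,-26,-8],"spin":0.085},
  {"travel":[-9.2,-27.8,-6],"spin":0.085},
  {"travel":[-9.2,-27.8,-3],"spin":0.085},
  {"travel":[-9.2,-27.8,0],"spin":0.085},
  {"travel":[-9.2,-27.8,2.5],"spin":0.085},
  {"travel":[-9.2,-27.8,4.5],"spin":0.085},
  {"travel":[-9.2,-27.8,4.5],"spin":0.085},
  {"travel":[-9.2,-27.8,4.5],"spin":0.085},
])

```text
time: 10.52
ee_pos: [0.4839, 0.2913, 0.0761]
tcp_rot: [-0.0, 0.997, -0.071, 0.0]
ft_force: [-0.2, -0.1, -3.6]
width: 0.194
```

```bash
python3 - <<'E'
from h import *
s,d=shot('wrist','w10');print(s['ee_pos'],s['width']*92,s['ft_force']); cv2.imwrite('pics/w10b.png',cv2.resize(d['image'],(640,480)))
_,d=shot('scene','s10');cv2.imwrite('pics/s10b.png',cv2.resize(d['image'][130:270,200:400],(800,560),interpolation=cv2.INTER_CUBIC))
go([.4835,.291,.053],-8.2)
E
```

```text
[0.4839113  0.29130909 0.07613569] 17.88554820447128 [-0.16508505 -0.0953191  -3.57181552]
at [0.4842 0.2914 0.0767] yaw -8.19 t 10.62 -> travel [-0.07  0.06  2.37] spin 0.0
```

View pics/w10b.png

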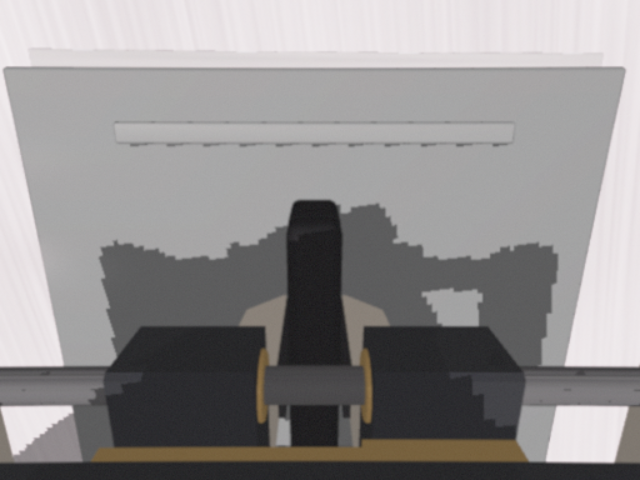

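View pics/s10b.png

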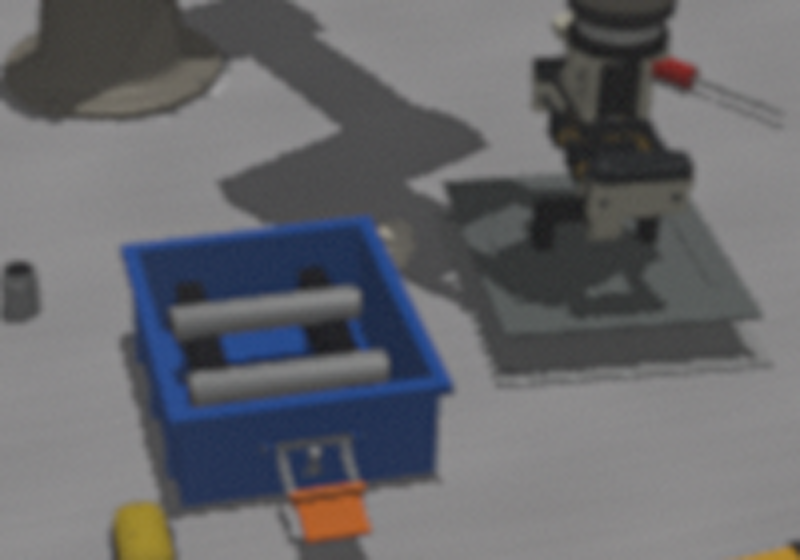

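The lid is level above the blank at (620,270), and the tote is open with both tubes visible. I lower it gently in steps until contact.

Call:
jog_arm([
  {"travel":[0,0,0.8],"spin":0},
  {"travel":[0,0,1.5],"spin":0},
  {"travel":[0,0,2.0],"spin":0},
  {"travel":[0,0,2.3],"spin":0},
  {"travel":[0,0,2.4],"spin":0},
  {"travel":[0,0,2.4],"spin":0},
])

```text
time: 11.38
ee_pos: [0.4836, 0.2912, 0.0519]
tcp_rot: [0.0, 0.997, -0.071, 0.0]
ft_force: [-1.5, -0.7, -0.5]
width: 0.191
```

The force rose from −3.6 to −0.5 N, so the bench is carrying the lid. I release and rise.

Call:
jog_arm([
  {"travel":[0,0,0],"spin":0},
  {"travel":[0,0,0],"spin":0},
  {"travel":[0,0,0],"spin":0},
  {"travel":[0,0,0],"spin":0},
], grip=0.6)

```text
time: 11.88
ee_pos: [0.4838, 0.2913, 0.0518]
tcp_rot: [-0.0, 0.997, -0.071, 0.0]
ft_force: [0.1, 0.5, -0.4]
width: 0.569
```

```bash
python3 - <<'E'
from h import *
s=robot.state();print(s['ee_pos'],s['width']*92,s['ft_force'])
go([.4835,.291,.25],-8.2)
go([.559,.008,.25],-3.4)
E
```

```text
[0.48379259 0.29125012 0.05176421] 52.38801985703762 [ 0.07136917  0.54862106 -0.36028424]
at [0.4838 0.2913 0.0518] yaw -8.19 t 11.88 -> travel [ -0.02   0.03 -19.82] spin 0.0
at [0.4838 0.2913 0.0518] yaw -8.19 t 11.88 -> travel [ 11.49  26.96 -19.82] spin -0.084
```

Call:
jog_arm([
  {"travel":[0,0,-3],"spin":0},
  {"travel":[0,0,-8],"spin":0},
  {"travel":[0,0,-14],"spin":0},
  {"travel":[2,5,-19.8],"spin":-0.084},
  {"travel":[11.5,27,-19.8],"spin":-0.084},
  {"travel":[11.5,27,-19.8],"spin":-0.084},
  {"travel":[11.5,27,-19.8],"spin":-0.084},
  {"travel":[11.5,27,-19.8],"spin":-0.084},
  {"travel":[11.5,27,-19.8],"spin":-0.084},
  {"travel":[11.5,27,-19.8],"spin":-0.084},
  {"travel":[11.5,27,-19.8],"spin":-0.084},
  {"travel":[11.5,27,-19.8],"spin":-0.084},
  {"travel":[11.5,27,-19.8],"spin":-0.084},
])

```text
time: 13.5
ee_pos: [0.5589, 0.0085, 0.2498]
tcp_rot: [0.0, 1.0, -0.029, 0.0]
ft_force: [0.6, -0.4, 0.0]
width: 0.6
```

```bash
python3 - <<'E'
from h import *
s,d=shot('wrist','w11');print(s['ee_pos'],s['qd'].round(3) if hasattr(s['qd'],'round') else s['qd']); cv2.imwrite('pics/w11b.png',cv2.resize(d['image'],(800,600)))
s,d=shot('top','t11');cv2.imwrite('pics/t11b.png',cv2.resize(d['image'][110:250,110:320],(800,533),interpolation=cv2.INTER_CUBIC))
E
```

```text
[0.55891074 0.00848258 0.24977659] [-0.005  0.    -0.001  0.     0.002 -0.001]
```

View pics/w11b.png

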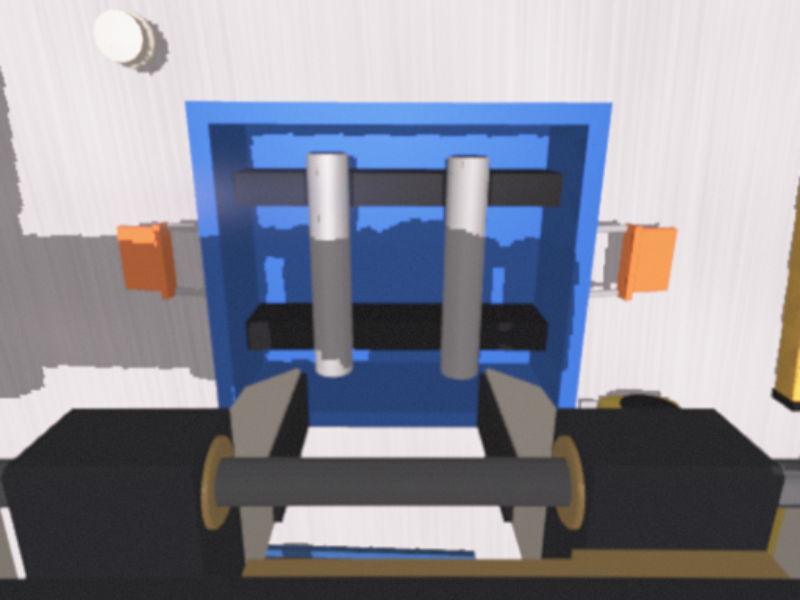

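View pics/t11b.png

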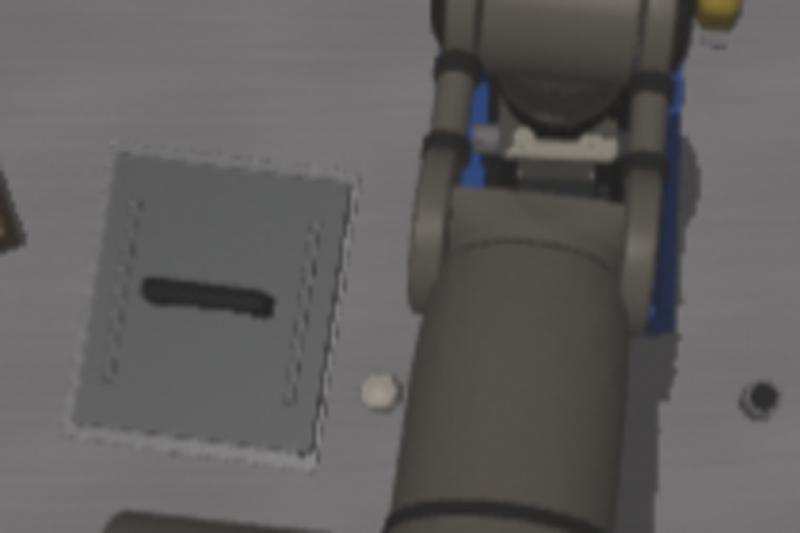

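The lid lies flat on the blank at (213,300) in the top crop. In the wrist view the tubes run from (328,155) to (334,373) and from (467,157) to (460,375).

```bash
python3 - <<'E'
from h import *
s,d=shot('wrist','w12');print(s['ee_pos'])
def P(L): return [((x+.5)*.64-.5,(y+.5)*.64-.5) for x,y in L]
for n,a,b in(('a',(328,155),(334,365)),('b',(467,158),(460,367))):
    W=onplane(d,s,P([a,b]),.0625);e=W[0]-W[1];print(n,np.round(W,4).tolist(),W.mean(0).round(4),np.linalg.norm(e).round(4),np.degrees(np.arctan2(e[1],e[0])).round(2)-90)
W=onplane(d,s,P([(187,101),(611,103),(577,426),(220,426)]),.08);print('tote',W.mean(0),W.round(4).tolist())
E
```

```text
[0.55895729 0.00809916 0.24973726]
a [[0.5266, 0.0799, 0.0625], [0.518, -0.0506, 0.0625]] [0.5223 0.0147 0.0625] 0.1308 -3.75
b [[0.6057, 0.0737, 0.0625], [0.5992, -0.0567, 0.0625]] [0.6024 0.0085 0.0625] 0.1305 -2.8400000000000034
tote [0.56293284 0.00891619 0.08      ] [[0.4579, 0.1117, 0.08], [0.6788, 0.0979, 0.08], [0.6703, -0.0935, 0.08], [0.4448, -0.0805, 0.08]]
```

```bash
python3 - <<'E'
from h import *
go([.602,.0075,.056],-3.4)
E
```

```text
at [0.559  0.008  0.2498] yaw -3.35 t 13.65 -> travel [ 4.29 -0.21 19.38] spin 0.001
```

Call:
jog_arm([
  {"travel":[4.3,-0.2,2],"spin":0},
  {"travel":[4.3,-0.2,7],"spin":0},
  {"travel":[4.3,-0.2,12],"spin":0},
  {"travel":[4.3,-0.2,16],"spin":0},
  {"travel":[4.3,-0.2,18.5],"spin":0},
  {"travel":[4.3,-0.2,19.4],"spin":0},
  {"travel":[4.3,-0.2,19.4],"spin":0},
], grip=0.58)

```text
time: 14.52
ee_pos: [0.6022, 0.007, 0.0558]
tcp_rot: [0.0, 1.0, -0.029, -0.0]
ft_force: [0.4, -0.3, 1.5]
width: 0.583
```

```bash
python3 - <<'E'
from h import *
s,d=shot('wrist','w13');print(s['ee_pos'],s['ft_force']); cv2.imwrite('pics/w13b.png',cv2.resize(d['image'],(640,480)))
E
```

```text
[0.6021807  0.00703293 0.05578225] [ 0.44489312 -0.30170185  1.49388454]
```

View pics/w13b.png

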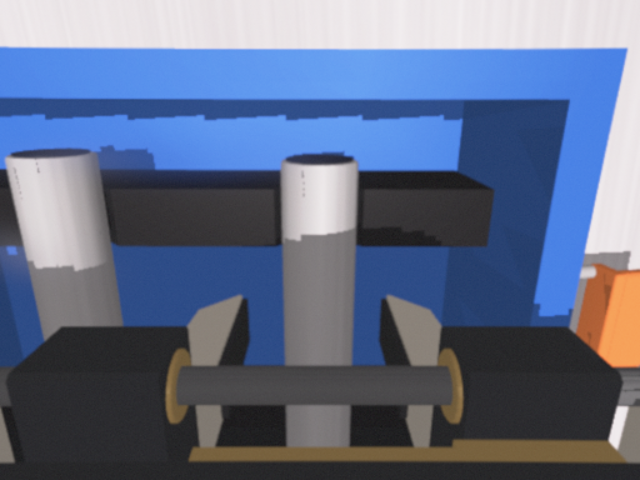

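The tube at (320,300) is between the open fingers, within a couple of mm of centre. I grip it and lift a little.

Call:
jog_arm([
  {"travel":[0.1,0,0],"spin":0},
  {"travel":[0.1,0,0],"spin":0},
  {"travel":[0.1,0,0],"spin":0},
  {"travel":[0.1,0,0],"spin":0},
  {"travel":[0.1,0,0],"spin":0},
  {"travel":[0.1,0,-3],"spin":0},
  {"travel":[0.1,0,-8],"spin":0},
  {"travel":[0.1,0,-14],"spin":0},
  {"travel":[0.1,0,-16],"spin":0},
  {"travel":[0.1,0,-16],"spin":0},
], grip=0, force=30)

```text
time: 15.82
ee_pos: [0.6034, 0.007, 0.2171]
tcp_rot: [0.0, 1.0, -0.029, 0.001]
ft_force: [0.4, -0.4, -2.0]
width: 0.264
```

```bash
python3 - <<'E'
from h import *
s,d=shot('wrist','w14');print(s['ee_pos'],s['width']*92,s['ft_force']); cv2.imwrite('pics/w14b.png',cv2.resize(d['image'],(640,480)))
s,d=shot('top','t14');cv2.imwrite('pics/t14b.png',cv2.resize(d['image'][130:240,310:410],(600,660)[:2],interpolation=cv2.INTER_CUBIC)[:600])
s,d=shot('scene','s14');cv2.imwrite('pics/s14b.png',cv2.resize(d['image'][180:270,110:260],(800,480),interpolation=cv2.INTER_CUBIC))
E
```

```text
[0.60343119 0.00697114 0.21709773] 24.260596003096694 [ 0.39404556 -0.4494434  -1.97654979]
```

View pics/w14b.png

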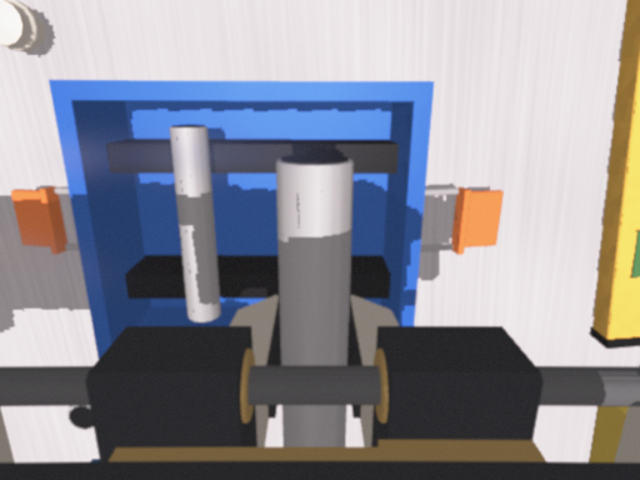

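View pics/t14b.png

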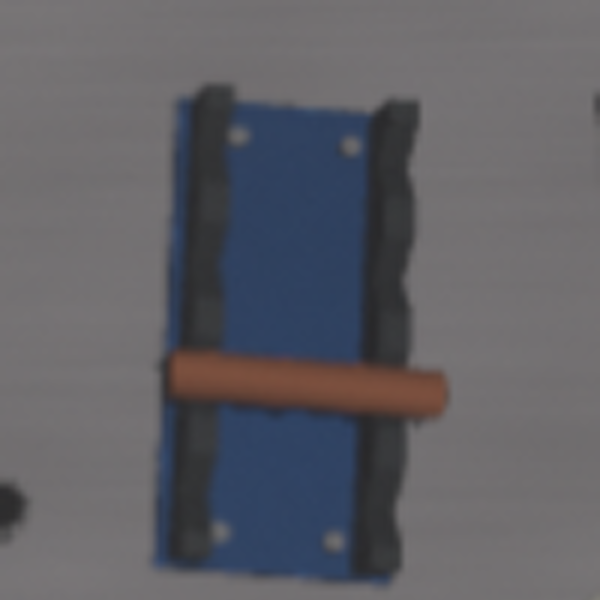

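View pics/s14b.png

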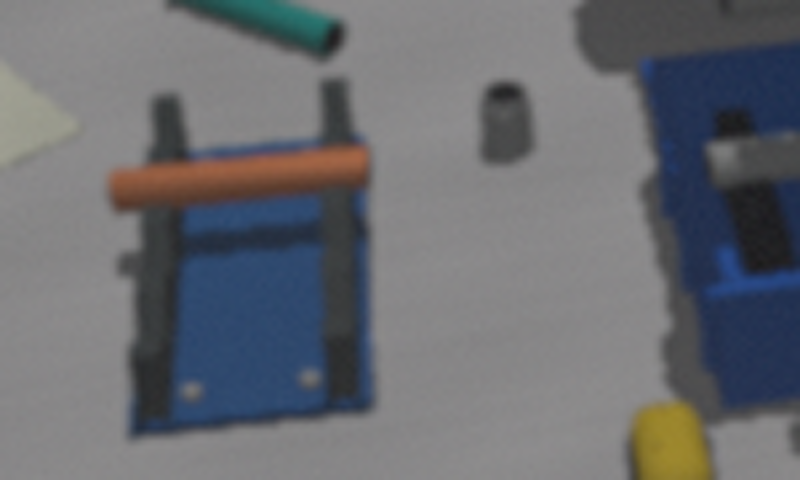

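Tube b is held at 24.3 mm and level. In the top crop the rack screws are at (238,136), (351,146), (334,541) and (219,532), and the copper tube runs from (172,374) to (447,394).

```bash
python3 - <<'E'
from h import *
s,d=shot('top','t15')
def P(L): return [(310+(x+.5)/6-.5,130+(y+.5)/6-.5) for x,y in L]
def ang(a,b): e=a-b; return np.degrees(np.arctan2(e[1],e[0])).round(2)
W=onplane(d,s,P([(238,136),(351,146),(334,541),(219,532)]),.008);c1=W.mean(0);print('screw c',c1.round(4),W.round(4)[:,:2].tolist(),ang(W[0],W[3]),ang(W[1],W[2]))
W=onplane(d,s,P([(172,374),(447,394)]),.055);m=W.mean(0);a=ang(W[0],W[1]);print('copper',m.round(4),np.linalg.norm(W[0]-W[1]).round(4),a-90)
for yaw in(-5.5,):
    y=np.radians(yaw);ex=np.array([np.cos(y),np.sin(y)]);print('centre from copper',m[:2]+.03*ex)
# rail tops: left rail top-plane corners
W=onplane(d,s,P([(215,90),(399,105)]),.05);print('rail far ends',W.round(4)[:,:2].tolist())
W=onplane(d,s,P([(190,556),(380,570)]),.05);print('rail near ends',W.round(4)[:,:2].tolist())
sw,dw=shot('wrist','w15')
w=onplane(dw,sw,[((315+.5)*.8-.5,(162+.5)*.8-.5)],sw['ee_pos'][2]-.006+.0125);print('tube end +y',w,'tcp',sw['ee_pos'], 'mid y off',w[0,1]-.0698-sw['ee_pos'][1])
E
```

```text
screw c [ 0.4841 -0.3097  0.008 ] [[0.5918, -0.2896], [0.5857, -0.3497], [0.3766, -0.3296], [0.3823, -0.2698]] -5.39 -5.47
copper [ 0.4521 -0.31    0.055 ] 0.1404 -5.049999999999997
centre from copper [ 0.48195348 -0.31284514]
rail far ends [[0.6064, -0.2699], [0.5974, -0.3652]]
rail near ends [[0.3667, -0.2462], [0.3579, -0.3421]]
tube end +y [[0.60680201 0.07534168 0.22009714]] tcp [0.60211535 0.00707048 0.21359714] mid y off -0.001528803759443021
```

```bash
python3 - <<'E'
from h import *
go([.515,-.31,.25],-5.4)
E
```

```text
at [0.6023 0.0071 0.2138] yaw -3.38 t 16.07 -> travel [-6.86 32.16 -3.6 ] spin 0.035
```

Call:
jog_arm([
  {"travel":[-1,4,-2],"spin":0.035},
  {"travel":[-2,9,-3.6],"spin":0.035},
  {"travel":[-3,14,-3.6],"spin":0.035},
  {"travel":[-4,19,-3.6],"spin":0.035},
  {"travel":[-5,24,-3.6],"spin":0.035},
  {"travel":[-6,28.5,-3.6],"spin":0.035},
  {"travel":[-6.9,32.2,-3.6],"spin":0.035},
  {"travel":[-6.9,32.2,-3.6],"spin":0.035},
  {"travel":[-6.9,32.2,-3.6],"spin":0.035},
  {"travel":[-6.9,32.2,-3.6],"spin":0.035},
])

```text
time: 17.32
ee_pos: [0.5155, -0.3092, 0.2514]
tcp_rot: [-0.0, 0.999, -0.046, -0.0]
ft_force: [1.4, 0.5, -0.1]
width: 0.262
```

```bash
python3 - <<'E'
from h import *
s,d=shot('wrist','w16');print(s['ee_pos'],s['width']*92,s['qd']); s,d=shot('wrist','w16');print(s['ee_pos']);cv2.imwrite('pics/w16b.png',cv2.resize(d['image'],(800,600)))
E
```

```text
[ 0.51553613 -0.30921719  0.25141113] 24.12499784629607 [ 0.00451192 -0.00404814 -0.00415579 -0.00195814 -0.00137426 -0.00195441]
[ 0.51560697 -0.30926817  0.25159027]
```

View pics/w16b.png

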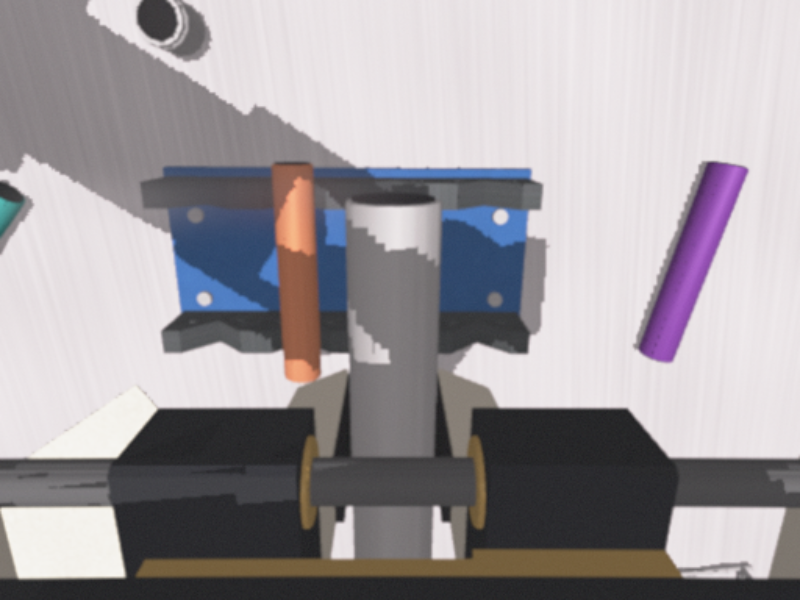

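Screws at (196,215), (501,217), (495,299) and (204,299); copper from (293,166) to (303,372). The rack edges run parallel to the image rows, so the yaw matches.

```bash
python3 - <<'E'
from h import *
s,d=shot('wrist','w17');print(s['ee_pos'])
def P(L): return [((x+.5)*.64-.5,(y+.5)*.64-.5) for x,y in L]
def ang(a,b): e=a-b; return np.degrees(np.arctan2(e[1],e[0])).round(2)
W=onplane(d,s,P([(196,215),(501,217),(495,299),(204,299)]),.008);print('screw c',W.mean(0).round(4),W.round(4)[:,:2].tolist(),ang(W[1],W[0]),ang(W[2],W[3]),np.linalg.norm(W[1]-W[0]),np.linalg.norm(W[1]-W[2]))
W=onplane(d,s,P([(294,172),(303,362)]),.060);m=W.mean(0);a=ang(W[0],W[1]);print('copper',m.round(4),np.linalg.norm(W[0]-W[1]).round(4),a-90)
y=np.radians(-5.4);ex=np.array([np.cos(y),np.sin(y)]);print('centre from copper',m[:2]+.03*ex)
W=onplane(d,s,P([(143,183),(541,185),(528,337),(164,332)]),.05);print('rail outer ends',W.mean(0).round(4),W.round(4)[:,:2].tolist(),ang(W[1],W[0]))
w=onplane(d,s,P([(393,203)]),s['ee_pos'][2]-.006+.0125);print('tube end +y mid off',w-s['ee_pos'])
E
```

```text
[ 0.51561267 -0.30935966  0.25170494]
screw c [ 0.4848 -0.3104  0.008 ] [[0.3828, -0.27], [0.5933, -0.2908], [0.5871, -0.3502], [0.3761, -0.3307]] -5.63 -5.28 0.21152113756592064 0.05974431431121987
copper [ 0.4581 -0.3044  0.06  ] 0.1209 -5.75
centre from copper [ 0.48800134 -0.30723799]
rail outer ends [ 0.4859 -0.3033  0.05  ] [[0.3708, -0.2431], [0.6102, -0.2663], [0.6009, -0.3647], [0.3618, -0.339]] -5.52
tube end +y mid off [[0.00671095 0.06802454 0.0065    ]]
```

```bash
python3 - <<'E'
from h import *
go([.5746,-.3165,.085],-5.45)
E
```

```text
at [ 0.5156 -0.3095  0.2518] yaw -5.3 t 17.48 -> travel [ 5.94  0.15 16.68] spin 0.003
```

Call:
jog_arm([
  {"travel":[3,0.1,0],"spin":0.003},
  {"travel":[5.9,0.15,2],"spin":0.003},
  {"travel":[5.9,0.15,7],"spin":0.003},
  {"travel":[5.9,0.15,12],"spin":0.003},
  {"travel":[5.9,0.15,15.5],"spin":0.003},
  {"travel":[5.9,0.15,16.6],"spin":0.003},
  {"travel":[5.9,0.15,16.6],"spin":0.003},
])

```text
time: 18.35
ee_pos: [0.5741, -0.3173, 0.086]
tcp_rot: [0.0, 0.999, -0.048, 0.0]
ft_force: [-0.1, -0.1, -0.8]
width: 0.264
```

```bash
python3 - <<'E'
from h import *
s,d=shot('wrist','w18');print(s['ee_pos'],s['width']*92,s['ft_force']);cv2.imwrite('pics/w18b.png',cv2.resize(d['image'],(800,600)))
s,d=shot('scene','s18');cv2.imwrite('pics/s18b.png',cv2.resize(d['image'][150:280,110:260],(692,600),interpolation=cv2.INTER_CUBIC))
E
```

```text
[ 0.57412358 -0.3172816   0.08600821] 24.28162715524353 [-0.0598979  -0.11507059 -0.82381934]
```

View pics/w18b.png

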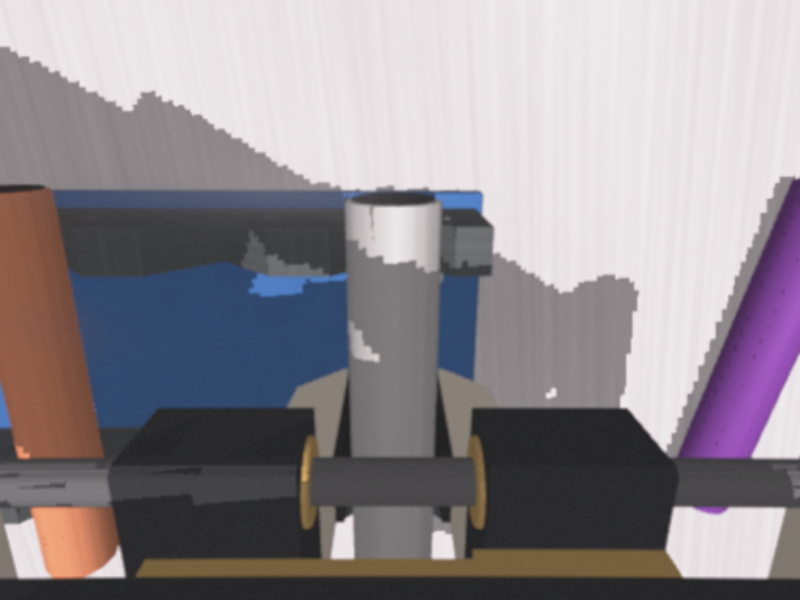

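View pics/s18b.png

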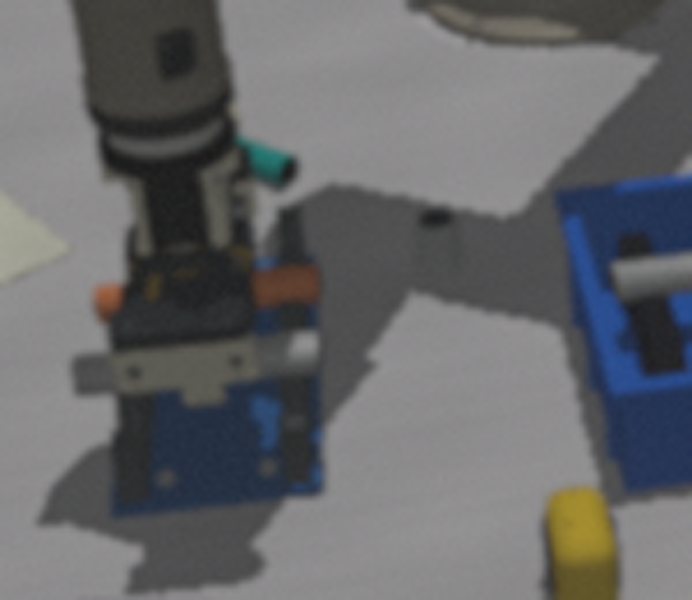

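```bash
python3 - <<'E'
from h import *
s,d=shot('wrist','w19');print(s['ee_pos'])
def P(L): return [((x+.5)*.64-.5,(y+.5)*.64-.5) for x,y in L]
W=onplane(d,s,P([(474,208),(491,222)]),.05);print('rail top end',W.round(4))
W2=onplane(d,s,P([(482,192)]),.008);print('base corner',W2.round(4))
y=np.radians(-5.4);ex=np.array([np.cos(y),np.sin(y)]);ey=np.array([-ex[1],ex[0]])
print('center from base corner',W2[0,:2]-.125*ex-.062*ey)
w=onplane(d,s,P([(393,205)]),s['ee_pos'][2]-.006+.0125);print('tube end',w, 'mid est',w[0,:2]-.07*ey)
C=np.array([.485,-.309]);print('tcp in rack',(s['ee_pos'][:2]-C)@np.c_[ex,ey], 'tube mid in rack',(w[0,:2]-.07*ey-C)@np.c_[ex,ey])
go([.5746,-.3165,.056],-5.45)
E
```

```text
[ 0.57480674 -0.31795864  0.08769557]
rail top end [[ 0.6064 -0.2598  0.05  ]
 [ 0.6116 -0.2647  0.05  ]]
base corner [[ 0.6156 -0.2606  0.008 ]]
center from base corner [ 0.48533752 -0.31056021]
tube end [[ 0.58174547 -0.2503867   0.09419557]] mid est [ 0.57515789 -0.32007604]
tcp in rack [ 0.09025125 -0.00046732] tube mid in rack [ 0.09080011 -0.00254227]
at [ 0.5748 -0.318   0.0879] yaw -5.55 t 18.5 -> travel [-0.04 -0.15  3.19] spin -0.002
```

Everything agrees: the tube sits at rack x = 90.8, y = −2.5 mm. I lower it slowly into groove 4.

Call:
jog_arm([
  {"travel":[0,-0.1,1],"spin":0},
  {"travel":[0,-0.1,1.9],"spin":0},
  {"travel":[0,-0.1,2.6],"spin":0},
  {"travel":[0,-0.1,3.0],"spin":0},
  {"travel":[0,-0.1,3.2],"spin":0},
  {"travel":[0,-0.1,3.3],"spin":0},
  {"travel":[0,-0.1,3.3],"spin":0},
])

```text
time: 19.38
ee_pos: [0.5741, -0.3165, 0.0541]
tcp_rot: [0.0, 0.999, -0.048, 0.0]
ft_force: [-0.8, 2.5, 6.5]
width: 0.266
```

Contact is at +6.5 N with the tube axis near 48 mm (47.7 seated), so I release.

Call:
jog_arm([
  {"travel":[0,0,0],"spin":0},
  {"travel":[0,0,0],"spin":0},
  {"travel":[0,0,0],"spin":0},
  {"travel":[0,0,0],"spin":0},
  {"travel":[0,0,0],"spin":0},
], grip=0.5)

```text
time: 20.0
ee_pos: [0.5739, -0.3164, 0.0526]
tcp_rot: [0.0, 0.999, -0.048, -0.0]
ft_force: [-0.4, -1.2, -0.1]
width: 0.498
```

```bash
python3 - <<'E'
from h import *
s,d=shot('wrist','w20');print(s['ee_pos'],s['width']*92,s['ft_force']);cv2.imwrite('pics/w20b.png',cv2.resize(d['image'],(640,480)))
go([.5746,-.317,.25],-5.45)
go([.5195,.0115,.25],-3.4)
E
```

```text
[ 0.57386894 -0.31642472  0.05261492] 45.808348360549935 [-0.3753037  -1.15626949 -0.08429362]
at [ 0.5738 -0.3164  0.0526] yaw -5.56 t 20.05 -> travel [  0.08   0.05 -19.74] spin -0.002
at [ 0.5738 -0.3164  0.0526] yaw -5.56 t 20.05 -> travel [ -8.59 -32.11 -19.73] spin -0.038
```

View pics/w20b.png

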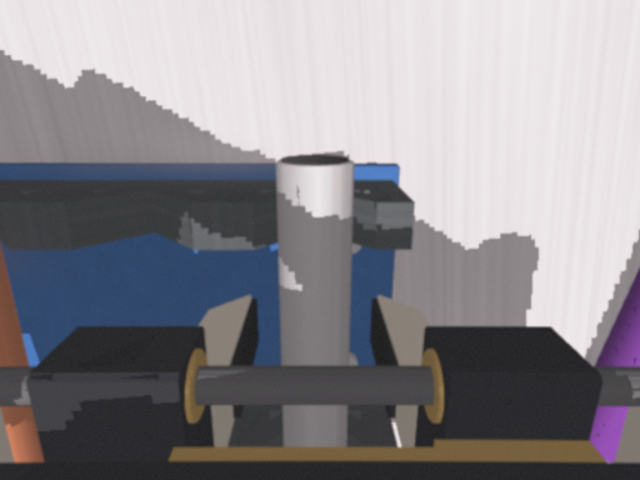

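The tube at (315,300) is seated and both fingers are clear. I rise and go straight up to view it, then on to tube a.

Call:
jog_arm([
  {"travel":[0,0,-3],"spin":0},
  {"travel":[0,0,-8],"spin":0},
  {"travel":[0,0,-14],"spin":0},
  {"travel":[0,0,-19.7],"spin":0},
  {"travel":[0,0,-19.7],"spin":0},
  {"travel":[0,0,-19.7],"spin":0},
])

```text
time: 20.8
ee_pos: [0.5736, -0.3162, 0.2492]
tcp_rot: [-0.0, 0.999, -0.048, -0.0]
ft_force: [0.1, -0.4, 0.0]
width: 0.503
```

```bash
python3 - <<'E'
from h import *
s,d=shot('wrist','w21');print(s['ee_pos'],s['ft_force']);cv2.imwrite('pics/w21b.png',cv2.resize(d['image'],(800,600)))
go([.5195,.0115,.25],-3.4)
E
```

```text
[ 0.57356953 -0.31619372  0.24915743] [ 0.07334824 -0.38794015  0.03744098]
at [ 0.5733 -0.3161  0.2482] yaw -5.56 t 20.85 -> travel [ -8.53 -32.08  -0.12] spin -0.038
```

View pics/w21b.png

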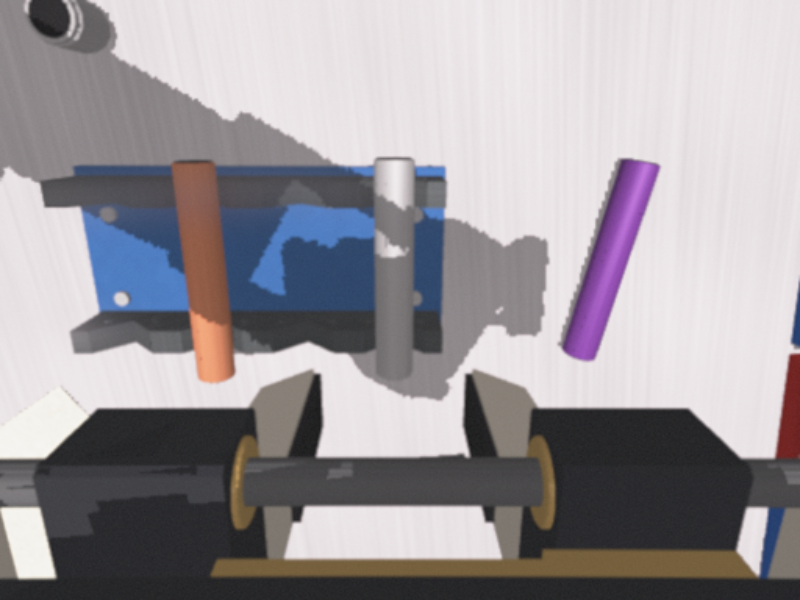

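Tube b lies parallel in groove 4, at (394,270), with ends level with the copper tube's. I go to tube a.

Call:
jog_arm([
  {"travel":[-1.5,-5,0],"spin":-0.038},
  {"travel":[-8.5,-32.1,0],"spin":-0.038},
  {"travel":[-8.5,-32.1,0],"spin":-0.038},
  {"travel":[-8.5,-32.1,0],"spin":-0.038},
  {"travel":[-8.5,-32.1,0],"spin":-0.038},
  {"travel":[-8.5,-32.1,0],"spin":-0.038},
  {"travel":[-8.5,-32.1,0],"spin":-0.038},
  {"travel":[-8.5,-32.1,0],"spin":-0.038},
  {"travel":[-8.5,-32.1,2],"spin":-0.038},
  {"travel":[-8.5,-32.1,4],"spin":-0.038},
  {"travel":[-8.5,-32.1,6],"spin":-0.038},
  {"travel":[-8.5,-32.1,6],"spin":-0.038},
], grip=0.58)

```text
time: 22.35
ee_pos: [0.5196, 0.01, 0.1879]
tcp_rot: [-0.0, 1.0, -0.031, -0.002]
ft_force: [-0.9, 1.2, -0.3]
width: 0.577
```

```bash
python3 - <<'E'
from h import *
s,d=shot('wrist','w22');print(s['ee_pos'],s['ft_force']);cv2.imwrite('pics/w22b.png',cv2.resize(d['image'],(640,480)))
go([.5205,.012,.056],-3.4)
E
```

```text
[0.51956523 0.00996823 0.18794206] [-0.92895882  1.24076215 -0.30877598]
at [0.5203 0.0101 0.1891] yaw -3.48 t 22.4 -> travel [ 0.04 -0.19 13.31] spin -0.001
```

View pics/w22b.png

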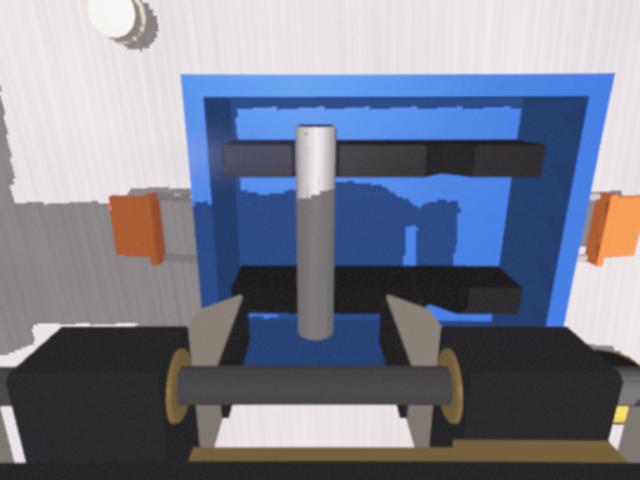

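Tube a (316,230) is centred between the fingers (mid ≈ 314). I descend and grip.

Call:
jog_arm([
  {"travel":[0,-0.2,4],"spin":0},
  {"travel":[0,-0.2,8],"spin":0},
  {"travel":[0,-0.2,11.5],"spin":0},
  {"travel":[0,-0.2,13.2],"spin":0},
  {"travel":[0,-0.2,13.2],"spin":0},
  {"travel":[0,-0.2,13.2],"spin":0},
])

```text
time: 23.15
ee_pos: [0.5215, 0.0129, 0.0589]
tcp_rot: [0.0, 1.0, -0.03, 0.001]
ft_force: [0.4, 0.6, 0.3]
width: 0.579
```

Call:
jog_arm([
  {"travel":[0,0,0],"spin":0},
  {"travel":[0,0,0],"spin":0},
  {"travel":[0,0,0],"spin":0},
  {"travel":[0,0,0],"spin":0},
  {"travel":[0,0,0],"spin":0},
], grip=0)

```text
time: 23.78
ee_pos: [0.52, 0.0133, 0.0579]
tcp_rot: [0.0, 1.0, -0.029, -0.001]
ft_force: [-4.3, -0.7, 4.7]
width: 0.263
```

```bash
python3 - <<'E'
from h import *
s,d=shot('wrist','w23');print(s['ee_pos'],s['width']*92,s['ft_force'])
C=np.array([.485,-.309]);y=np.radians(-5.4);ex=np.array([np.cos(y),np.sin(y)]);t=C-.09*ex;print(t)
go([t[0],t[1]+.002,.20],-5.5)
E
```

```text
[0.51995103 0.01333968 0.057912  ] 24.23768923762074 [-4.27230198 -0.73364503  4.71738042]
[ 0.39539942 -0.30053025]
at [0.52   0.0133 0.0579] yaw -3.37 t 23.82 -> travel [-10.61  31.87 -14.19] spin 0.037
```

Call:
jog_arm([
  {"travel":[0,0,-3],"spin":0},
  {"travel":[0,0,-8],"spin":0},
  {"travel":[0,0,-13],"spin":0},
  {"travel":[-1,3,-16],"spin":0.037},
  {"travel":[-3,8,-16],"spin":0.037},
  {"travel":[-5,14,-16],"spin":0.037},
  {"travel":[-7,20,-16],"spin":0.037},
  {"travel":[-9,26,-16],"spin":0.037},
  {"travel":[-10,30,-16],"spin":0.037},
  {"travel":[-10.6,31.9,-16],"spin":0.037},
  {"travel":[-10.6,31.9,-16],"spin":0.037},
  {"travel":[-10.6,31.9,-14],"spin":0.037},
  {"travel":[-10.6,31.9,-10],"spin":0.037},
  {"travel":[-10.6,31.9,-10],"spin":0.037},
  {"travel":[-10.6,31.9,-10],"spin":0.037},
])

```text
time: 25.7
ee_pos: [0.3968, -0.2985, 0.1588]
tcp_rot: [0.0, 0.999, -0.047, 0.0]
ft_force: [-0.5, 0.3, -0.1]
width: 0.264
```

```bash
python3 - <<'E'
from h import *
s,d=shot('wrist','w24');s,d=shot('wrist','w24');print(s['ee_pos'],s['width']*92,s['ft_force']);cv2.imwrite('pics/w24b.png',cv2.resize(d['image'],(800,600)))
E
```

```text
[ 0.39685751 -0.29889231  0.15920142] 24.188477827632276 [ 0.47076087 -0.17891895 -1.19533585]
```

View pics/w24b.png

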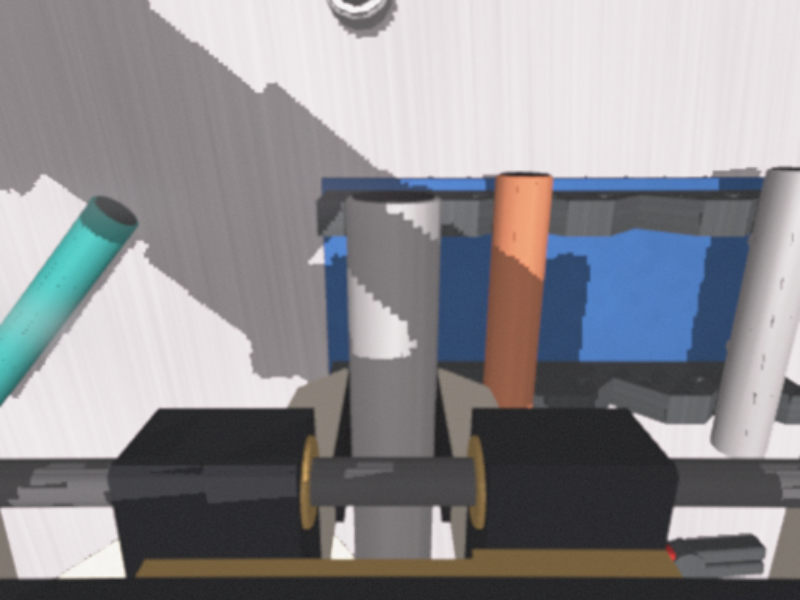

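```bash
python3 - <<'E'
from h import *
s,d=shot('wrist','w25');print(s['ee_pos'])
def P(L): return [((x+.5)*.64-.5,(y+.5)*.64-.5) for x,y in L]
y=np.radians(-5.4);ex=np.array([np.cos(y),np.sin(y)]);ey=np.array([-ex[1],ex[0]]);B=np.c_[ex,ey]
W=onplane(d,s,P([(323,178)]),.008)[0];C0=W[:2]+.125*ex-.062*ey;print('C from corner',C0)
C=np.array([.485,-.309])
print('copper far end in rack',(onplane(d,s,P([(524,177)]),.0602)[0,:2]-C)@B,'b far',(onplane(d,s,P([(787,170)]),.0602)[0,:2]-C)@B)
w=onplane(d,s,P([(393,200)]),s['ee_pos'][2]-.007+.0125)[0,:2];print('tube end in rack',(w-C)@B,'tcp',(s['ee_pos'][:2]-C)@B)
t=C-.09*ex+.001*ey
go([t[0],t[1],.0565],-5.45)
E
```

```text
[ 0.39679608 -0.29908969  0.15927844]
C from corner [ 0.48625709 -0.30959817]
copper far end in rack [-0.03325693  0.06647892] b far [0.07501052 0.06883407]
tube end in rack [-0.08829139  0.07050591] tcp [-0.08874511  0.00156561]
at [ 0.3967 -0.2991  0.1592] yaw -5.47 t 25.85 -> travel [-0.14  0.03 10.27] spin -0.0
```

Call:
jog_arm([
  {"travel":[-0.2,0.05,4],"spin":0},
  {"travel":[-0.2,0.05,7],"spin":0},
  {"travel":[-0.2,0.05,8.5],"spin":0},
  {"travel":[-0.2,0.05,9.3],"spin":0},
  {"travel":[-0.2,0.05,9.8],"spin":0},
  {"travel":[-0.2,0.05,9.9],"spin":0},
  {"travel":[-0.2,0.05,9.9],"spin":0},
])

```text
time: 26.72
ee_pos: [0.3941, -0.2994, 0.0592]
tcp_rot: [0.0, 0.999, -0.048, 0.0]
ft_force: [0.4, -0.3, -2.6]
width: 0.262
```

```bash
python3 - <<'E'
from h import *
s,d=shot('wrist','w26');print(s['ee_pos'],s['width']*92,s['ft_force']);cv2.imwrite('pics/w26b.png',cv2.resize(d['image'],(640,480)))
E
```

```text
[ 0.39406429 -0.29943472  0.05920852] 24.14841439270142 [ 0.35536046 -0.28753548 -2.62674518]
```

View pics/w26b.png

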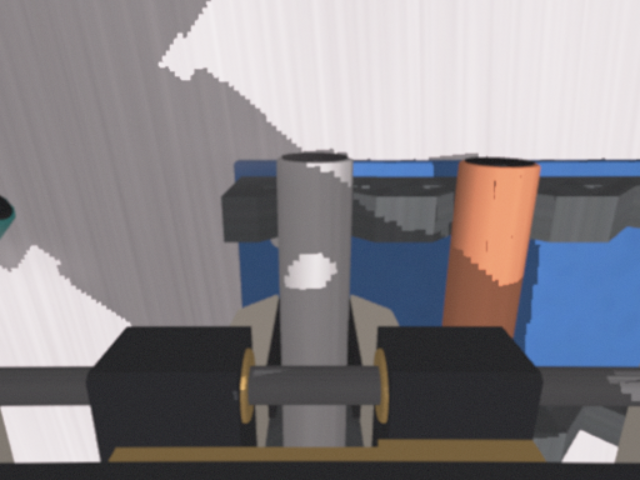

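The tube (315,250) is inside the groove opening but not yet touching (force −2.6 N). I lower until contact.

Call:
jog_arm([
  {"travel":[0,0,0.15],"spin":0},
  {"travel":[0,0,0.3],"spin":0},
  {"travel":[0,0,0.4],"spin":0},
  {"travel":[0,0,0.45],"spin":0},
  {"travel":[0,0,0.45],"spin":0},
])

```text
time: 27.4
ee_pos: [0.3948, -0.2998, 0.0558]
tcp_rot: [0.001, 0.999, -0.048, 0.001]
ft_force: [0.1, 2.8, 12.9]
width: 0.268
```

Contact is at +12.9 N with the axis near 48 mm. I release with a modest opening, since the copper tube is beside it.

Call:
jog_arm([
  {"travel":[0,0,0],"spin":0},
  {"travel":[0,0,0],"spin":0},
  {"travel":[0,0,0],"spin":0},
  {"travel":[0,0,0],"spin":0},
  {"travel":[0,0,0],"spin":0},
], grip=0.46)

```text
time: 28.02
ee_pos: [0.3937, -0.2992, 0.0541]
tcp_rot: [-0.0, 0.999, -0.048, -0.0]
ft_force: [0.6, -1.8, -0.6]
width: 0.458
```

```bash
python3 - <<'E'
from h import *
s,d=shot('wrist','w27');print(s['ee_pos'],s['width']*92,s['ft_force']);cv2.imwrite('pics/w27b.png',cv2.resize(d['image'],(640,480)))
E
```

```text
[ 0.39374787 -0.299203    0.05408919] 42.180479951902036 [ 0.60706011 -1.79833763 -0.57701206]
```

View pics/w27b.png

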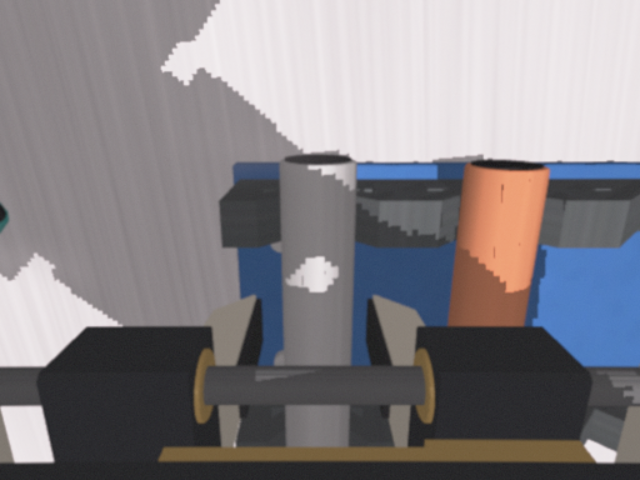

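The tube (318,250) is seated and the fingers are clear on both sides, so I rise straight up.

Call:
jog_arm([
  {"travel":[0,0,-3],"spin":0},
  {"travel":[0,0,-8],"spin":0},
  {"travel":[0,0,-14],"spin":0},
  {"travel":[5,0,-20],"spin":0},
  {"travel":[9,0,-20],"spin":0},
  {"travel":[9,0,-20],"spin":0},
  {"travel":[9,0,-20],"spin":0},
])

```text
time: 28.95
ee_pos: [0.4828, -0.3074, 0.2534]
tcp_rot: [-0.0, 0.999, -0.048, -0.001]
ft_force: [0.3, -0.4, -0.5]
width: 0.458
```

```bash
python3 - <<'E'
from h import *
s,d=shot('wrist','w28');s,d=shot('wrist','w28');print(s['ee_pos'],s['ft_force']);cv2.imwrite('pics/w28b.png',cv2.resize(d['image'],(800,600)))
s,d=shot('scene','s28');cv2.imwrite('pics/s28b.png',cv2.resize(d['image'][150:290,70:420],(800,320),interpolation=cv2.INTER_CUBIC))
E
```

```text
[ 0.48248769 -0.30747156  0.25339912] [-0.27180702  0.50342708 -0.58918685]
```

View pics/w28b.png

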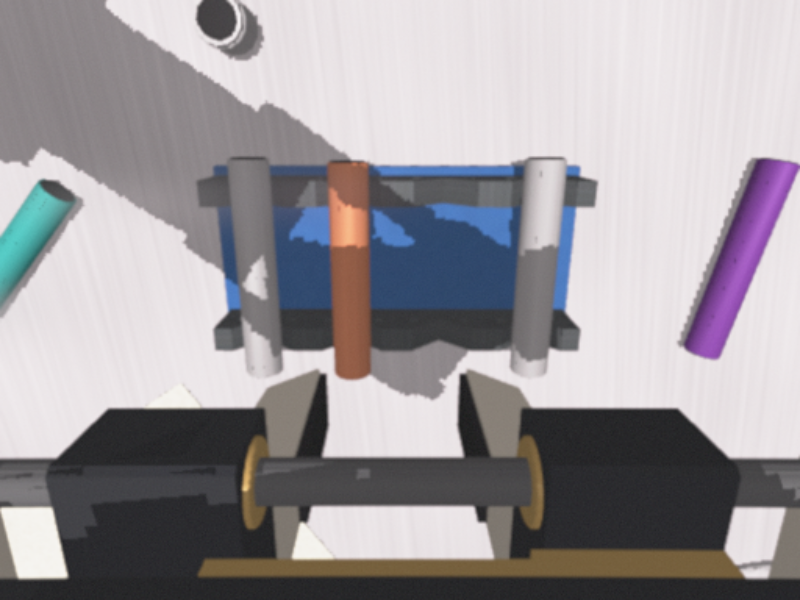

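View pics/s28b.png

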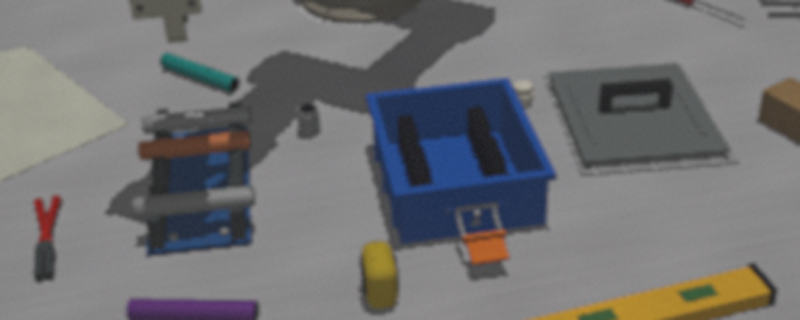

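Both steel tubes lie in the outer grooves, at (256,265) and (538,265), parallel to the copper tube at (350,265). Lid, tape, pliers, gland and coupler are where they should be. One last numeric check, then I hand in.

```bash
python3 - <<'E'
from h import *
s,d=shot('wrist','w29')
def P(L): return [((x+.5)*.64-.5,(y+.5)*.64-.5) for x,y in L]
W=onplane(d,s,P([(207,169),(215,166),(580,166)]),.008)
C=np.array([.485,-.309]);y=np.radians(-5.4);ex=np.array([np.cos(y),np.sin(y)]);B=np.c_[ex,[-ex[1],ex[0]]]
for n,a,b in(('a',(249,161),(264,366)),('cu',(348,164),(352,369)),('b',(545,161),(530,366))):
    w=(onplane(d,s,P([a,b]),.0602)[:,:2]-C)@B; e=w[0]-w[1]; print(n,w.mean(0).round(4),np.linalg.norm(e).round(4),'skew rad',round(np.arctan2(e[0],e[1]),3))
print(s['qd'],s['time'])
E
```

```text
a [-0.0868  0.0022] 0.1306 skew rad 0.009
cu [-0.0291  0.0002] 0.1312 skew rad 0.008
b [0.0869 0.0019] 0.1305 skew rad -0.01
[-0.00223689 -0.00207988 -0.0065503  -0.00012158 -0.00040513  0.00265407] 29.1
```

```bash
python3 -c "
from workcell import robot
print(robot.finish_job())"
```

```text
the job is handed in; nothing more can be done
None
```

I flipped both clips open and set the lid flat on the sheet metal blank. One steel tube went into groove 4 and the other into groove 1, each lowered to contact before I let go. I handed the job in at about 29 s; the system gives no verdict.

**Last checks:**
- **Steel tubes:** the wrist camera put them at rack x = −87 and +87 mm. Both were about 2 mm off centre across the rails and under 0.01 rad off parallel. At release the gripper height put each tube's axis at about 48 mm, against 47.7 mm when seated.
- **Copper tube:** it measured at −29 mm in groove 2, centred across the rails to within 1 mm.
- **Lid and other items:** the last scene picture shows the lid flat on the blank. The tape, pliers, gland, coupler and screw box look unmoved; I did not measure them.

**Disagreements:**
- **Camera scale:** the wrist camera reads lengths at tube height 3–7% short (131 mm for the 140 mm tubes). That puts the two tubes a few mm inside the ±90 mm groove lines. Scaled by the steel tubes' known 180 mm spacing, the gaps from the copper tube to each steel tube are 60 and 120 mm, as they should be.
- **Top and wrist cameras:** they differed by about 5 mm on the tote's x position. I used a value between them, and the lid grasp was centred on it.
- **Far clip:** the fingers opened during the push because I set the grip opening in that same call. The clip still opened fully and nothing else moved.

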